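Put the colour-coded chopping boards away

TASK

The four coloured plastic chopping boards in the wire drainer are dry: put them away on edge in the white rack, each in the slot marked by the tag of its own colour, standing fully down on the rack's floor. Lower each one into its slot rather than letting it drop, and leave the small wooden board where it is in the drainer, as it is still wet.

Things in the scene. Friction and masses are not known exactly. Their poses are not given: they have to be found in the camera images.
- board_red: red plastic chopping board, 200 mm long, 12 thick, 135 high as it stands on its long edge, 0.3 kg. Starts upright in a 26 mm gap of the steel wire drainer (hoops 88 mm high): lower edge 20 mm above the table, top at 155; the next board stands 60 mm away, middle to middle. Origin: middle of its lower edge; x along its length, y across its thickness, z up. Both faces and both ends are alike
- board_blue: blue plastic chopping board, 200 mm long, 12 thick, 135 high as it stands on its long edge, 0.3 kg. Starts upright in a 26 mm gap of the steel wire drainer (hoops 88 mm high): lower edge 20 mm above the table, top at 155; the next board stands 60 mm away, middle to middle. Origin: middle of its lower edge; x along its length, y across its thickness, z up. Both faces and both ends are alike
- board_green: green plastic chopping board, 200 mm long, 12 thick, 135 high as it stands on its long edge, 0.3 kg. Starts upright in a 26 mm gap of the steel wire drainer (hoops 88 mm high): lower edge 20 mm above the table, top at 155; the next board stands 60 mm away, middle to middle. Origin: middle of its lower edge; x along its length, y across its thickness, z up. Both faces and both ends are alike
- board_yellow: yellow plastic chopping board, 200 mm long, 12 thick, 135 high as it stands on its long edge, 0.3 kg. Starts upright in a 26 mm gap of the steel wire drainer (hoops 88 mm high): lower edge 20 mm above the table, top at 155; the next board stands 60 mm away, middle to middle. Origin: middle of its lower edge; x along its length, y across its thickness, z up. Both faces and both ends are alike
- tag_red: red plastic clip, 36 mm wide, 25 deep, 48 high, on the front lip of the white rack; it marks the slot straight behind it. Origin: middle of the lip, at the height of the table top; x along the slot into the rack, y across the slots, z up. The middle of its slot's floor lies 123 mm along x and 12 mm up
- tag_blue: blue plastic clip, 36 mm wide, 25 deep, 48 high, on the front lip of the white rack; it marks the slot straight behind it. Origin: middle of the lip, at the height of the table top; x along the slot into the rack, y across the slots, z up. The middle of its slot's floor lies 123 mm along x and 12 mm up
- tag_green: green plastic clip, 36 mm wide, 25 deep, 48 high, on the front lip of the white rack; it marks the slot straight behind it. Origin: middle of the lip, at the height of the table top; x along the slot into the rack, y across the slots, z up. The middle of its slot's floor lies 123 mm along x and 12 mm up
- tag_yellow: yellow plastic clip, 36 mm wide, 25 deep, 48 high, on the front lip of the white rack; it marks the slot straight behind it. Origin: middle of the lip, at the height of the table top; x along the slot into the rack, y across the slots, z up. The middle of its slot's floor lies 123 mm along x and 12 mm up
- wood_board: small dark hardwood board, 200 mm long, 16 thick, 85 high as it stands on its long edge among the chopping boards in the drainer, its top 105 mm above the table; it stays there. Origin: middle of its lower edge; x along its length, z up
- board_rack: fixed white rack, 262 mm (x) by 296 (y), with four slots along x, 60 mm apart (y = -90, -30, 30, 90). Floor 12 mm above the table. The fins between taper: a slot is 20 mm wide at the floor, 48 at the fin tops, 80 mm above the table. A lip 33 mm above the table closes each end, 240 mm between the lips. Origin: middle of its underside; x points away from the tagged lip, z up
Things that resemble listed ones, but are neither listed nor needed, are in the scene too. Of the things that look like the board_blue, the larger one is meant.

How it is judged:
At the end, for the whole second after the job is handed in: each coloured board stands in the slot behind its own colour's tag: down on the rack floor within 6 mm, centred within 23 mm along and 12 mm across the slot, in line within 0.15 rad, leaning at most 0.4 rad, released and at rest; the wooden board within 25 mm of its start (x of board_red in the frame of tag_red between 0.1 and 0.146 m and y of board_red in the frame of tag_red between -0.012 and 0.012 m and z of board_red in the frame of tag_red below 0.018 m and angle between each of board_red, board_blue, board_green, board_yellow's own z axis and vertical below 0.4 rad and angle between the x axis of board_red and the x axis of tag_red, either way round below 0.15 rad and linear speed of each of board_red, board_blue, board_green, board_yellow below 0.02 m/s and angular speed of each of board_red, board_blue, board_green, board_yellow below 0.4 rad/s and x of board_blue in the frame of tag_blue between 0.1 and 0.146 m and y of board_blue in the frame of tag_blue between -0.012 and 0.012 m and z of board_blue in the frame of tag_blue below 0.018 m and angle between the x axis of board_blue and the x axis of tag_blue, either way round below 0.15 rad and x of board_green in the frame of tag_green between 0.1 and 0.146 m and y of board_green in the frame of tag_green between -0.012 and 0.012 m and z of board_green in the frame of tag_green below 0.018 m and angle between the x axis of board_green and the x axis of tag_green, either way round below 0.15 rad and x of board_yellow in the frame of tag_yellow between 0.1 and 0.146 m and y of board_yellow in the frame of tag_yellow between -0.012 and 0.012 m and z of board_yellow in the frame of tag_yellow below 0.018 m and angle between the x axis of board_yellow and the x axis of tag_yellow, either way round below 0.15 rad and distance of wood_board from where it was at the start of the episode below 0.025 m); the robot touches nothing.
It fails at once if the wooden board is taken out of its place in the drainer or knocked about (moved more than 40 mm) (distance of wood_board from where it was at the start of the episode above 0.04 m).
It fails at once if a coloured board is dropped into the rack (faster than 0.6 m/s within the last 60 mm above the table) ((x of board_red in the frame of board_rack between -0.06 and 0.06 m and y of board_red in the frame of board_rack between -0.15 and 0.15 m and z of board_red in the frame of board_rack below 0.06 m and linear speed of board_red above 0.6 m/s) or (x of board_blue in the frame of board_rack between -0.06 and 0.06 m and y of board_blue in the frame of board_rack between -0.15 and 0.15 m and z of board_blue in the frame of board_rack below 0.06 m and linear speed of board_blue above 0.6 m/s) or (x of board_green in the frame of board_rack between -0.06 and 0.06 m and y of board_green in the frame of board_rack between -0.15 and 0.15 m and z of board_green in the frame of board_rack below 0.06 m and linear speed of board_green above 0.6 m/s) or (x of board_yellow in the frame of board_rack between -0.06 and 0.06 m and y of board_yellow in the frame of board_rack between -0.15 and 0.15 m and z of board_yellow in the frame of board_rack below 0.06 m and linear speed of board_yellow above 0.6 m/s)).
It also fails if it takes over 120 s, if anything falls off the work surface, if the arm or the gripper's body presses on something with over 40 N, if the wrist force passes 120 N, or if a joint passes its speed limit or range.

ROBOT

A 6-joint arm with a two-finger parallel gripper is mounted at the origin on a cart in front of the work surface, level with it; the furniture and walls round the work are solid. World frame = base frame: x ahead of the robot, y to its left, z up, the work surface at z = 0. Lengths are in m, angles in rad, forces in N, time in s.
With the tool pointing down it reaches from about 0.4 to 0.825 m from the base axis. Payload 7 kg.
Tool frame: the origin (TCP) lies midway between the tips of the shut fingers; the grasp point (between the pads) lies 19 mm behind it; z points along the fingers, y is the line along which they close (so a half turn about z gives the same grasp; the last joint's range is limited). The gripper opens to 88 mm and grips with 3 to 60 N. Pads are 19 mm wide; open, the fingers measure 130 mm over their backs; the gripper's body (78 mm by 193 mm) begins 47 mm behind the grasp point.
Start: joints at [-0.868, 0.359, 0.012, 0, -1.224, -0.288], TCP at [0.272, -0.618, 0.227] pointing down, gripper open.
Joint ranges: [-3.07, 3.07], [-1.43, 2.12], [-1.02, 1.25], [-3.03, 1.67], [-3.05, -0], [-3.03, 3.03]. Speed limits (rad/s): [2.39, 2.39, 3.01, 3.14, 3.14, 3.14].

INTERFACE

Orientations are given as [roll, pitch, yaw] about the fixed x, y, z axes, in that order (R = Rz(yaw) Ry(pitch) Rx(roll)).
In Python, from station import get_state, grab_frame, calibration, job_done, boxes_of, regions_of, spot_point gives the robot as it stands. The module is installed in compiled form; this text tells all that it offers.
- The arm moves only by the tool arm_command, never from a script. Its argument "commands" is a list of rows, each an object of numbers: "tx", "ty", "tz": the shift along the tool's x, y, z each as a share of 25 cm, from -1 to 1; "twist": the turn about the tool's z as a share of 180 degrees, from -1 to 1. A call has exactly 8 rows; each row is the pose to reach, as a shift and turn from the pose commanded when the call began, along the tool's axes at that moment, turning the shorter way round; what a row does not reach only later rows make up. A row lasts 1/12 s, in which the tool goes at most 41.7 mm and 7.16 degrees, less where a joint would pass 70% of its speed; a pose out of reach is approached as far as the arm can. A call with a number of a shift or a turn outside -1 to 1 is refused whole. A call with a gripper value outside its range is refused whole. "claw" is the opening, from 0 (shut) to 1 (fully open), set as the call begins (left out, the last holds). The fingers move at their own pace and stop on an object; "grip_force" is the grip in N (left out, the last holds). Time passes only in rows, so rows that repeat a pose let the fingers close, or fill a call up. It gives the time, the measured TCP pose, the force, the opening and the grip force at its end, in the units of the state.
- get_state(): the state, without advancing time (a new reading comes with each control period).
- grab_frame(name): name is "scene" or "top" or "wrist"; returns the picture (400x640x3 uint8, red, green, blue); there is no depth.
- calibration(name): a dict with "camera_matrix" (3x3 intrinsics, pixels), "extrinsics" (4x4, takes a point from camera to world coordinates). Camera axes: x right, y down, z forward; pixel columns grow to the right and rows downward; lengths in m; the calibration is good to about 2 mm. A picture is of the moment at which its call begins: read the wrist's pose just before it. calibration takes no time and is no camera call; for the wrist camera it gives the pose at the moment of the call.
- job_done(): hands the job in; it is judged then, once.
Trained networks look in the newest picture that a camera, given by its name, has taken for a name from the list of things; names that differ only in an ending like _2 or _b are one class to them, and where a whole thing is asked for, a point or a joint stands for the part that bears it (a point fixed in the world has none). Each returns a list of dicts, best first, with "score" (0 to 1); they miss things now and then, are a little off and sometimes report something else, mostly with a low value. They report only what shows in the picture. A call takes as long as a camera call. They do not tell look-alikes from the thing itself.
- boxes_of(query, camera): "rect" ([left, top, right, bottom] in pixels, round what is visible of it).
- regions_of(query, camera): "region" (400x640 bool, what is visible of it) and "rect" ([left, top, right, bottom] in pixels, round what is visible of it).
- spot_point(query, camera): "uv" ([column, row] in pixels: a listed point, or the origin of a listed thing).
The state is a dict: "t": time; "q": joint angles; "qd": joint speeds; "joint_efforts": joint torques, N m; "eef_pos": TCP position; "ee_rot": TCP orientation; "force": force on the tool from outside, world axes, zero at the start; "moment": the same for the moment, N m; "width": finger opening in m; "gripper_force": force on a finger pad.
Only numpy, scipy, OpenCV 4.12 (cv2) and the standard library are available. Lean on these libraries where they do the work, as an engineer would, in place of code of your own. Each camera call takes 0.05 s, during which the arm holds its last target. There are 200 camera calls.

## Working session

There is one attempt and no reset: what is moved stays moved. The work goes in short steps, Python scripts to look and compute and a tool call to move; the robot and the scene stay as the last step left them, time stands still between calls to the robot, and variables do not carry over. Pictures are saved under pics/ and viewed, at most 14 in all, crops included, and the job is handed in when it is done.

Besides the shell and the picture viewer there is one more tool, called after "Request:" by a JSON object that holds its "api" and its "payload". arm_command: Moves the arm, as the interface text tells. Shift numbers are shares of 25 cm and turn numbers shares of 180 degrees, none past 1 either way. Its arguments: {"type":"object","properties":{"commands":{"type":"array"},"claw":{"type":"number"},"grip_force":{"type":"number"}},"required":["commands"]}

```bash
mkdir -p pics; cat > h.py <<'E'
import numpy as np, cv2
from station import *
def save(cam,name,crop=None,scale=1):
    im=grab_frame(cam)
    o=im if crop is None else im[crop[1]:crop[3],crop[0]:crop[2]]
    o=cv2.resize(o,None,fx=scale,fy=scale,interpolation=cv2.INTER_CUBIC)
    cv2.imwrite('pics/'+name,o[:,:,::-1]); return im
def ray(cam,uv,z):
    c=calibration(cam);K=np.array(c['camera_matrix']);T=np.array(c['extrinsics'])
    d=T[:3,:3]@np.linalg.inv(K)@[uv[0],uv[1],1];o=T[:3,3]
    return o+d*(z-o[2])/d[2]
E
python3 - <<'E'
from h import *
save('top','top0.png');save('scene','scene0.png')
s=get_state();print(s['eef_pos'],s['ee_rot'],s['t'])
for n in ['top','scene']: print(np.round(calibration(n)['extrinsics'],3))
for c in 'red blue green yellow'.split():
  for k in ['board_','tag_']:
    for r in boxes_of(k+c,'top'): print(k+c,np.round(r['rect']),round(r['score'],2))
for r in boxes_of('wood_board','top')+boxes_of('board_rack','top'): print(np.round(r['rect']),r['score'])
E
```

```text
[ 0.27182635 -0.61735147  0.22571373] [ 3.14007059e+00 -1.28835055e-04 -2.72687049e+00] 0.1
[[ 2.500e-02 -9.920e-01  1.230e-01  2.740e-01]
 [-1.000e+00 -2.600e-02 -1.000e-03  4.900e-02]
 [ 4.000e-03 -1.220e-01 -9.920e-01  1.534e+00]
 [ 0.000e+00  0.000e+00  0.000e+00  1.000e+00]]
[[ 0.687 -0.311  0.657 -0.453]
 [-0.727 -0.278  0.628 -0.807]
 [-0.013 -0.909 -0.417  0.638]
 [ 0.     0.     0.     1.   ]]
board_red [296. 149. 308. 208.] 0.51
tag_red [278. 154. 292. 213.] 0.56
tag_red [427. 226. 435. 233.] 0.54
board_blue [180. 173. 199. 212.] 0.93
board_blue [262. 153. 268. 214.] 0.57
tag_blue [408. 227. 421. 232.] 0.38
board_green [279. 152. 290. 214.] 0.89
tag_green [441. 222. 453. 232.] 0.63
board_yellow [223. 154. 237. 214.] 0.93
tag_yellow [372. 156. 462. 235.] 0.41
[244. 157. 255. 215.] 0.94
[371. 156. 466. 236.] 0.89
[260. 148. 272. 214.] 0.73
```

```bash
python3 - <<'E'
import cv2
a=cv2.imread('pics/top0.png')[120:260,160:500]
cv2.imwrite('pics/topc.png',cv2.resize(a,None,fx=2.35,fy=2.35,interpolation=cv2.INTER_CUBIC))
E
```

```text
(no output)
```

View pics/topc.png

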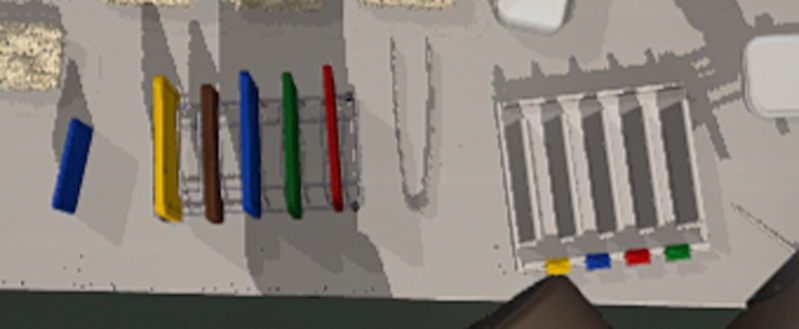

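View pics/scene0.png

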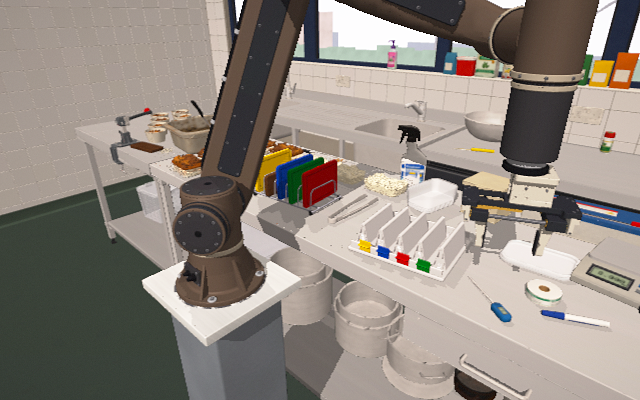

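The top view shows two blue boards. One is at about (190,193), outside the drainer and only 39 px long. The other is at about (265,183), in the drainer and about 61 px long. The second is the larger and stands in the drainer, so it is the one meant. The drainer order by column is yellow 228, wood 249, blue 265, green 284, red 301. The tags from left to right are yellow 397, blue 414, red 431, green 448. Next I'll measure positions.

```bash
cat >> h.py <<'E'
def hues(im,c):
    h=cv2.cvtColor(im,cv2.COLOR_RGB2HSV).astype(int);H,S,V=h[...,0],h[...,1],h[...,2]
    m={'red':(H<8)|(H>172),'blue':(H>100)&(H<130),'green':(H>50)&(H<90),'yellow':(H>19)&(H<34)}[c]
    return (m&(S>140)&(V>50)).astype(np.uint8)
def comps(im,c,amin=15):
    n,l,st,ce=cv2.connectedComponentsWithStats(hues(im,c))
    return [(st[i],ce[i],np.argwhere(l==i)[:,::-1]) for i in range(1,n) if st[i][4]>=amin]
E
python3 - <<'E'
from h import *
im=grab_frame('top')
for c in 'yellow blue green red'.split():
    for st,ce,p in comps(im,c):
        if not(130<ce[1]<260 and 160<ce[0]<480): continue
        z=0.155 if st[4]>100 else 0.045
        r=cv2.minAreaRect(p.astype(np.float32))
        top=p[p[:,1]<=p[:,1].min()+2].mean(0);bot=p[p[:,1]>=p[:,1].max()-2].mean(0)
        A,B=ray('top',top,z),ray('top',bot,z)
        print(c,st,np.round(ray('top',ce,z),3),np.round(A,3),np.round(B,3),np.degrees(np.arctan2(A[1]-B[1],A[0]-B[0])).round(1))
m=regions_of('board_rack','top')[0]['region'];p=np.argwhere(m)[:,::-1].astype(np.float32)
r=cv2.minAreaRect(p);print(r)
E
```

```text
yellow [225 152  13  62 604] [0.495 0.35  0.155] [0.595 0.364 0.155] [0.401 0.338 0.155] 7.5
yellow [392 230  11   7  67] [ 0.353 -0.213  0.045] [ 0.36  -0.212  0.045] [ 0.346 -0.213  0.045] 1.9
blue [262 150   9  62 426] [0.503 0.234 0.155] [0.604 0.247 0.155] [0.411 0.225 0.155] 6.3
blue [183 171  16  40 370] [0.468 0.478 0.155] [0.528 0.475 0.155] [0.409 0.483 0.155] -3.6
blue [410 228  10   7  55] [ 0.362 -0.273  0.045] [ 0.368 -0.273  0.045] [ 0.356 -0.273  0.045] -3.8
green [281 151   5  58 184] [0.51  0.18  0.155] [0.603 0.187 0.155] [0.422 0.173 0.155] 4.3
green [444 224   9   6  49] [ 0.379 -0.39   0.045] [ 0.385 -0.391  0.045] [ 0.375 -0.39   0.045] -9.8
red [298 148   8  62 258] [0.516 0.12  0.155] [0.615 0.13  0.155] [0.42  0.109 0.155] 6.4
red [426 226  11   7  60] [ 0.37  -0.331  0.045] [ 0.376 -0.331  0.045] [ 0.364 -0.331  0.045] -3.8
((415.4891357421875, 194.410400390625), (72.46956634521484, 82.63756561279297), 83.0887680053711)
```

```bash
cat >> h.py <<'E'
from scipy.spatial.transform import Rotation as Ro
def goal(x,y,z,yawdeg,p0=None):
    s=get_state();R=Ro.from_euler('xyz',s['ee_rot'])
    d=R.inv().apply(np.array([x,y,z])-s['eef_pos'])/0.25
    dy=(yawdeg-np.degrees(s['ee_rot'][2])+90)%180-90
    print('t',round(s['t'],1),'shift',np.round(d,3),'twist',round(-dy/180,4))
E
python3 -c "
from h import *
goal(.42,-.29,.36,8)"
```

```text
t 0.7 shift [-1.07   0.961 -0.534] twist 0.0876
```

Request:
{"api": "arm_command", "payload": {"commands": [{"tx": -0.1, "ty": 0.09, "tz": -0.1, "twist": 0.01}, {"tx": -0.2, "ty": 0.19, "tz": -0.2, "twist": 0.03}, {"tx": -0.33, "ty": 0.31, "tz": -0.3, "twist": 0.05}, {"tx": -0.45, "ty": 0.43, "tz": -0.4, "twist": 0.087}, {"tx": -0.57, "ty": 0.54, "tz": -0.5, "twist": 0.087}, {"tx": -0.68, "ty": 0.65, "tz": -0.53, "twist": 0.087}, {"tx": -0.78, "ty": 0.74, "tz": -0.53, "twist": 0.087}, {"tx": -0.85, "ty": 0.81, "tz": -0.53, "twist": 0.087}], "claw": 0.5, "grip_force": 25}}

```text
t: 1.37
eef_pos: [0.3856, -0.3452, 0.361]
ee_rot: [-3.14, 0.003, -3.0]
force: [1.2, -0.4, -0.1]
width: 0.045
gripper_force: 0.0
```

```bash
python3 -c "
from h import *
save('wrist','w1.png')
goal(.42,-.29,.36,8)
print(get_state()['eef_pos'],np.round(calibration('wrist')['extrinsics'],3))
for c in 'red blue green yellow'.split():
  for r in boxes_of('tag_'+c,'wrist')[:2]: print(c,np.round(r['rect']),r['score'])"
```

```text
t 1.4 shift [-0.158  0.183  0.004] twist 0.0013
[ 0.38737035 -0.34088403  0.36093449] [[-0.143  0.956  0.257  0.318]
 [ 0.99   0.138  0.037 -0.351]
 [ 0.     0.26  -0.966  0.519]
 [ 0.     0.     0.     1.   ]]
red [320. 143. 343. 158.] 0.85
blue [359. 148. 384. 161.] 0.76
green [286. 143. 307. 162.] 0.83
yellow [393. 147. 422. 161.] 0.92
```

View pics/w1.png

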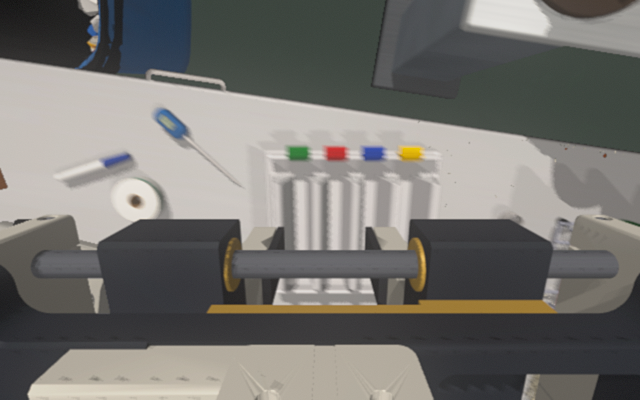

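The wrist view shows the tags at row 153: green column 298, red 336, blue 373, yellow 411. The gripper hides the rear of the rack. I'll measure the tag tops from here.

```bash
python3 -c "
from h import *
im=grab_frame('wrist')
P=[]
for c in 'green red blue yellow'.split():
  for st,ce,p in comps(im,c):
    if 130<ce[1]<170 and 250<ce[0]<440:
      q=ray('wrist',[st[0]+st[2]/2-.5,st[1]+st[3]/2-.5],.045);P.append(q);print(c,st,np.round(q,4),np.round(ray('wrist',[st[0],ce[1]],.048)[:2],3),np.round(ray('wrist',[st[0]+st[2],ce[1]],.048)[:2],3))
P=np.array(P);d=P[-1]-P[0];print(np.degrees(np.arctan2(-d[0],d[1])),np.linalg.norm(d))
th=np.arctan2(-d[0],d[1]);u=np.array([np.cos(th),np.sin(th)])
print(P[:,:2]+.123*u)
goal(.516,.12,.36,6)
"
```

```text
green [286 147  20   9  79] [ 0.3728 -0.3942  0.045 ] [ 0.372 -0.409] [ 0.367 -0.378]
red [323 146  22  14 286] [ 0.3667 -0.3352  0.045 ] [ 0.369 -0.351] [ 0.364 -0.318]
blue [360 147  23  12 213] [ 0.3584 -0.2771  0.045 ] [ 0.359 -0.295] [ 0.354 -0.259]
yellow [396 146  26  15 296] [ 0.3509 -0.2189  0.045 ] [ 0.353 -0.239] [ 0.347 -0.199]
7.110261207909112 0.17669495196373813
[[ 0.49483844 -0.37900918]
 [ 0.48876577 -0.31992941]
 [ 0.48048554 -0.26188802]
 [ 0.47296728 -0.20367305]]
t 1.7 shift [-0.783  1.776 -0.004] twist 0.0117
```

Request:
{"api": "arm_command", "payload": {"commands": [{"tx": -0.05, "ty": 0.12, "tz": 0, "twist": 0.011}, {"tx": -0.1, "ty": 0.25, "tz": 0, "twist": 0.011}, {"tx": -0.16, "ty": 0.39, "tz": 0, "twist": 0.011}, {"tx": -0.22, "ty": 0.53, "tz": 0, "twist": 0.011}, {"tx": -0.28, "ty": 0.67, "tz": 0, "twist": 0.011}, {"tx": -0.34, "ty": 0.81, "tz": 0, "twist": 0.011}, {"tx": -0.39, "ty": 0.91, "tz": 0, "twist": 0.011}, {"tx": -0.42, "ty": 1, "tz": 0, "twist": 0.011}]}}

```text
t: 2.33
eef_pos: [0.4542, -0.0837, 0.3587]
ee_rot: [-3.141, -0.001, -3.036]
force: [0.2, -0.4, -0.0]
width: 0.044
gripper_force: 0.0
```

Request:
{"api": "arm_command", "payload": {"commands": [{"tx": -0.05, "ty": 0.12}, {"tx": -0.1, "ty": 0.24}, {"tx": -0.16, "ty": 0.38}, {"tx": -0.22, "ty": 0.52}, {"tx": -0.28, "ty": 0.64}, {"tx": -0.32, "ty": 0.74}, {"tx": -0.35, "ty": 0.82}, {"tx": -0.35, "ty": 0.82}]}}

```text
invalid input
```

```bash
python3 -c "
from h import *
im=save('wrist','w2.png')
goal(.516,.12,.36,6)
print(get_state()['eef_pos'])
for c in 'red green blue yellow'.split():
  for st,ce,p in comps(im,c):
    if st[4]>150: print(c,st,np.round(ce))
  for r in boxes_of('board_'+c,'wrist')[:2]: print(c,np.round(r['rect']),r['score'])"
```

```text
t 2.4 shift [-0.329  0.776 -0.005] twist 0.0004
[ 0.45468259 -0.08155576  0.35851544]
red [154  82  25  16 318] [167.  89.]
red [ 444  158   49   62 2073] [469. 189.]
red [438 177  10  42 196] [443. 198.]
red [436. 159. 492. 218.] 0.74
green [ 492  155   54   77 1910] [522. 197.]
green [476. 148. 542. 231.] 0.95
blue [195  81  22  10 180] [206.  85.]
blue [ 533  170   58   80 2740] [560. 209.]
blue [541 278  20  30 417] [550. 291.]
blue [521. 154. 588. 309.] 0.64
yellow [234  79  25  16 348] [246.  86.]
yellow [ 600  160   40   66 1702] [625. 190.]
yellow [593 181  18  33 371] [602. 198.]
yellow [409 238  14  53 302] [418. 267.]
yellow [ 352  300  200   13 1936] [465. 307.]
yellow [205 305 104   8 564] [249. 309.]
yellow [591. 158. 639. 223.] 0.81
```

View pics/w2.png

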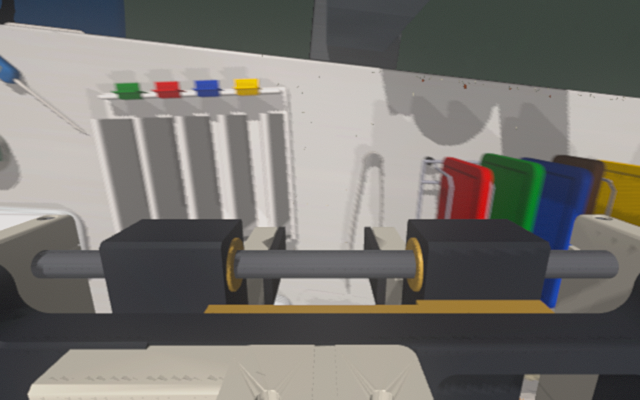

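Here the tags are at the upper left, and the board ends (red, green, blue, wood, yellow) are at columns 440–640. The second move was refused because each row needs every field, so I'll carry on towards the drainer.

Request:
{"api": "arm_command", "payload": {"commands": [{"tx": -0.05, "ty": 0.12, "tz": 0, "twist": 0}, {"tx": -0.1, "ty": 0.24, "tz": 0, "twist": 0}, {"tx": -0.16, "ty": 0.38, "tz": 0, "twist": 0}, {"tx": -0.22, "ty": 0.52, "tz": 0, "twist": 0}, {"tx": -0.27, "ty": 0.64, "tz": 0, "twist": 0}, {"tx": -0.31, "ty": 0.74, "tz": 0, "twist": 0}, {"tx": -0.33, "ty": 0.78, "tz": 0, "twist": 0}, {"tx": -0.33, "ty": 0.78, "tz": 0, "twist": 0}]}}

```text
t: 3.25
eef_pos: [0.5157, 0.1188, 0.358]
ee_rot: [-3.141, -0.002, -3.035]
force: [0.5, -1.1, -0.7]
width: 0.0437
gripper_force: 0.0
```

```bash
python3 -c "
from h import *
im=save('wrist','w3.png')
goal(.516,.12,.36,6)
print(get_state()['eef_pos'])
for c in 'red green blue yellow'.split():
  for st,ce,p in comps(im,c):
    if st[4]>150: print(c,st,np.round(ce))
"
```

```text
t 3.3 shift [-0.004  0.009 -0.007] twist 0.0006
[0.5152347  0.1176718  0.35834327]
red [  3  19  32  10 227] [20. 24.]
red [ 12  30  25   8 182] [24. 33.]
red [ 321   99   11  151 1304] [326. 172.]
green [ 366   94   20  133 1197] [376. 159.]
blue [ 46  18  29   9 183] [62. 22.]
blue [ 391  100   47  141 3121] [415. 171.]
blue [ 537  126   85   88 3759] [578. 169.]
yellow [ 88  16  32  20 472] [105.  25.]
yellow [ 472  103   69  121 5452] [506. 158.]
yellow [ 461  124   25   91 1081] [473. 169.]
yellow [408 244  15  47 275] [417. 272.]
```

View pics/w3.png

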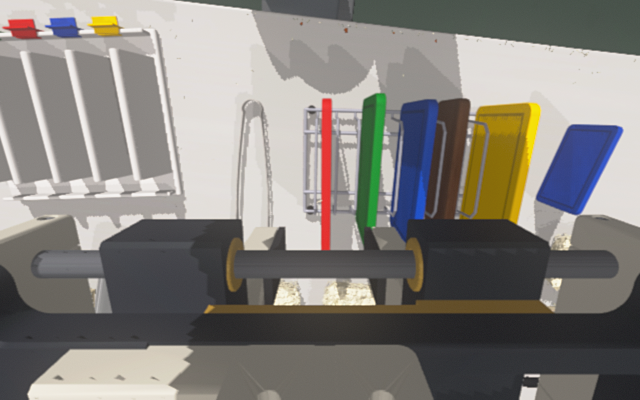

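Red's top edge runs at columns 321–332, from row 98 down behind the gripper. Green is at about 376, blue 430, wood 460 and yellow 530. The small blue look-alike lies at 578, outside the drainer.

```bash
cat >> h.py <<'E'
def line(c,z=.155,lo=90,hi=215,x0=280,x1=400,bright=False):
    """top edge of board c: points near the gripper column"""
    im=grab_frame('wrist');m=hues(im,c);P=[]
    for v in range(lo,hi):
        u=np.where(m[v,x0:x1])[0]
        if len(u)>4: P.append(ray('wrist',[x0+(u.min()+u.max())/2,v],z))
    P=np.array(P);k=np.polyfit(P[5:,0],P[5:,1],1);E=P[P[:,0].argmin()]
    yaw=np.degrees(np.arctan(k[0]));mid=E[0]+.1*np.cos(np.arctan(k[0]))
    print(c,'near end',E.round(4),'yaw',yaw.round(2),'mid',round(mid,4),np.polyval(k,mid).round(4))
    return mid,np.polyval(k,mid),yaw
E
python3 -c "
from h import *
a=line('red'); goal(a[0],a[1],.111,a[2])"
```

```text
red near end [0.4263 0.111  0.155 ] yaw 5.91 mid 0.5258 0.121
t 3.4 shift [-0.046  0.012  0.991] twist 0.0009
```

Request:
{"api": "arm_command", "payload": {"commands": [{"tx": -0.03, "ty": 0.012, "tz": 0.1, "twist": 0}, {"tx": -0.046, "ty": 0.012, "tz": 0.25, "twist": 0}, {"tx": -0.046, "ty": 0.012, "tz": 0.4, "twist": 0}, {"tx": -0.046, "ty": 0.012, "tz": 0.55, "twist": 0}, {"tx": -0.046, "ty": 0.012, "tz": 0.7, "twist": 0}, {"tx": -0.046, "ty": 0.012, "tz": 0.83, "twist": 0}, {"tx": -0.046, "ty": 0.012, "tz": 0.93, "twist": 0}, {"tx": -0.046, "ty": 0.012, "tz": 0.99, "twist": 0}]}}

```text
t: 4.02
eef_pos: [0.5244, 0.1197, 0.1089]
ee_rot: [-3.14, -0.003, -3.037]
force: [0.7, -0.7, 0.8]
width: 0.0435
gripper_force: 0.0
```

Request:
{"api": "arm_command", "payload": {"commands": [{"tx": 0, "ty": 0, "tz": 0, "twist": 0}, {"tx": 0, "ty": 0, "tz": 0, "twist": 0}, {"tx": 0, "ty": 0, "tz": 0, "twist": 0}, {"tx": 0, "ty": 0, "tz": 0, "twist": 0}, {"tx": 0, "ty": 0, "tz": 0, "twist": 0}, {"tx": 0, "ty": 0, "tz": 0, "twist": 0}, {"tx": 0, "ty": 0, "tz": 0, "twist": 0}, {"tx": 0, "ty": 0, "tz": 0, "twist": 0}], "claw": 0, "grip_force": 30}}

```text
t: 4.68
eef_pos: [0.5265, 0.1227, 0.1127]
ee_rot: [3.141, 0.002, -3.034]
force: [-0.5, -0.6, 7.3]
width: 0.0116
gripper_force: 30.0
```

Request:
{"api": "arm_command", "payload": {"commands": [{"tx": 0, "ty": 0, "tz": -0.08, "twist": 0}, {"tx": 0, "ty": 0, "tz": -0.2, "twist": 0}, {"tx": 0, "ty": 0, "tz": -0.32, "twist": 0}, {"tx": 0, "ty": 0, "tz": -0.44, "twist": 0}, {"tx": 0, "ty": 0, "tz": -0.55, "twist": 0}, {"tx": 0, "ty": 0, "tz": -0.62, "twist": 0}, {"tx": 0, "ty": 0, "tz": -0.66, "twist": 0}, {"tx": 0, "ty": 0, "tz": -0.66, "twist": 0}]}}

```text
t: 5.35
eef_pos: [0.5265, 0.1228, 0.2784]
ee_rot: [3.14, 0.003, -3.034]
force: [1.1, 0.3, -3.1]
width: 0.0118
gripper_force: 30.0
```

```bash
python3 -c "
from h import *
s=get_state();print(s['width'],s['eef_pos'],s['force'])
goal(.489,-.318,.28,7.1)"
```

```text
0.011785678627367627 [0.52647629 0.12284268 0.27842186] [ 1.0690113   0.32079121 -3.07754395]
t 5.3 shift [ 0.338 -1.737 -0.01 ] twist -0.0053
```

Request:
{"api": "arm_command", "payload": {"commands": [{"tx": 0.01, "ty": -0.08, "tz": 0, "twist": 0}, {"tx": 0.03, "ty": -0.2, "tz": 0, "twist": 0}, {"tx": 0.06, "ty": -0.34, "tz": 0, "twist": -0.005}, {"tx": 0.08, "ty": -0.48, "tz": 0, "twist": -0.005}, {"tx": 0.11, "ty": -0.62, "tz": 0, "twist": -0.005}, {"tx": 0.13, "ty": -0.76, "tz": 0, "twist": -0.005}, {"tx": 0.15, "ty": -0.89, "tz": 0, "twist": -0.005}, {"tx": 0.17, "ty": -1, "tz": 0, "twist": -0.005}]}}

```text
t: 6.02
eef_pos: [0.509, -0.1325, 0.2744]
ee_rot: [3.141, -0.003, -3.02]
force: [1.3, -0.2, -3.1]
width: 0.012
gripper_force: 30.0
```

Request:
{"api": "arm_command", "payload": {"commands": [{"tx": 0.02, "ty": -0.12, "tz": 0, "twist": 0}, {"tx": 0.05, "ty": -0.24, "tz": 0, "twist": 0}, {"tx": 0.08, "ty": -0.37, "tz": 0, "twist": 0}, {"tx": 0.11, "ty": -0.5, "tz": 0, "twist": 0}, {"tx": 0.14, "ty": -0.61, "tz": 0, "twist": 0}, {"tx": 0.16, "ty": -0.69, "tz": 0, "twist": 0}, {"tx": 0.168, "ty": -0.737, "tz": 0, "twist": 0}, {"tx": 0.168, "ty": -0.737, "tz": 0, "twist": 0}]}}

```text
t: 6.68
eef_pos: [0.4902, -0.3203, 0.2741]
ee_rot: [3.14, -0.003, -3.021]
force: [-0.8, 0.1, -2.9]
width: 0.0117
gripper_force: 30.0
```

```bash
python3 -c "
from h import *
im=save('wrist','w4.png')
s=get_state();print(s['width'],s['eef_pos'],s['force'])
goal(.489,-.318,.28,7.1)
P=[]
for c in 'green red blue yellow'.split():
  for st,ce,p in comps(im,c):
    if 15<st[3]<30 or st[4]<900: print(c,st,np.round(ray('wrist',[st[0]+st[2]/2-.5,st[1]+st[3]/2-.5],.045),4))
"
```

```text
0.01163732245426614 [ 0.49042178 -0.31910453  0.27448168] [ 0.11299876 -0.60356776 -2.55966713]
t 6.7 shift [ 0.005  0.005 -0.022] twist -0.0011
green [263  66  26  10 153] [ 0.374  -0.3919  0.045 ]
red [311 278  27  27 695] [ 0.6631 -0.2982  0.045 ]
blue [91 23 16 12 74] [ 0.3536 -0.5995  0.045 ]
blue [108  33  19  15  58] [ 0.3633 -0.5789  0.045 ]
blue [360  64  29  11 303] [ 0.3581 -0.2748  0.045 ]
blue [33 89 18  6 23] [ 0.4323 -0.6731  0.045 ]
yellow [406  62  34  21 583] [ 0.3543 -0.2163  0.045 ]
yellow [355 238   7  52 187] [ 0.6138 -0.2557  0.045 ]
yellow [288 275   5  16  31] [ 0.6552 -0.3485  0.045 ]
yellow [149 306   8   6  17] [ 0.722  -0.5457  0.045 ]
yellow [141 308  10   5  17] [ 0.7258 -0.556   0.045 ]
```

View pics/w4.png

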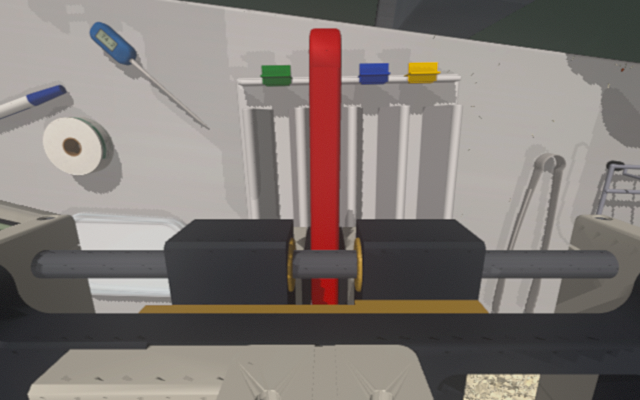

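The red board is held over its slot. The tags beside it are green (276,75), blue (374,73) and yellow (423,72). The two fin tips either side of red's slot are at columns 299 and 351 on row 107. As a cross-check I'll compute the slot centre from the fins.

```bash
python3 -c "
from h import *
th=np.radians(7.0);n=np.array([-np.sin(th),np.cos(th)])
for uv in [(250,107),(299,107),(351,107),(405,107),(457,107),(252,210),(305,210),(351,210),(401,210),(451,210)]:
  p=ray('wrist',uv,.08)[:2];print(uv,p.round(4),'across',(n@p).round(4))
print('target',n@[.4886,-.3183], 'tool',n@get_state()['eef_pos'][:2])
goal(.4886,-.3183,.103,7)
"
```

```text
(250, 107) [ 0.4199 -0.4116] across -0.4597
(299, 107) [ 0.4133 -0.3569] across -0.4046
(351, 107) [ 0.4062 -0.2988] across -0.3461
(405, 107) [ 0.3989 -0.2385] across -0.2853
(457, 107) [ 0.3918 -0.1803] across -0.2267
(252, 210) [ 0.5408 -0.402 ] across -0.4649
(305, 210) [ 0.533  -0.3375] across -0.4
(351, 210) [ 0.5262 -0.2815] across -0.3435
(401, 210) [ 0.5189 -0.2205] across -0.2821
(451, 210) [ 0.5115 -0.1595] across -0.2207
target -0.3754728012551879 tool -0.3764933557243749
t 6.7 shift [0.005 0.003 0.686] twist -0.0005
```

Request:
{"api": "arm_command", "payload": {"commands": [{"tx": 0.005, "ty": 0.004, "tz": 0.08, "twist": 0}, {"tx": 0.005, "ty": 0.004, "tz": 0.18, "twist": 0}, {"tx": 0.005, "ty": 0.004, "tz": 0.28, "twist": 0}, {"tx": 0.005, "ty": 0.004, "tz": 0.37, "twist": 0}, {"tx": 0.005, "ty": 0.004, "tz": 0.45, "twist": 0}, {"tx": 0.005, "ty": 0.004, "tz": 0.53, "twist": 0}, {"tx": 0.005, "ty": 0.004, "tz": 0.59, "twist": 0}, {"tx": 0.005, "ty": 0.004, "tz": 0.64, "twist": 0}]}}

```text
t: 7.4
eef_pos: [0.4892, -0.3161, 0.1145]
ee_rot: [3.14, -0.002, -3.018]
force: [0.5, -0.2, -2.8]
width: 0.0114
gripper_force: 30.0
```

```bash
python3 -c "
from h import *
s=get_state();print(s['force'],s['moment'],s['width'],s['eef_pos'])"
```

```text
[ 0.49506238 -0.15890947 -2.83257259] [ 0.00894129 -0.00320073  0.02121625] 0.011402439832572647 [ 0.48916262 -0.3161152   0.1144575 ]
```

Request:
{"api": "arm_command", "payload": {"commands": [{"tx": 0, "ty": 0, "tz": 0.015, "twist": 0}, {"tx": 0, "ty": 0, "tz": 0.025, "twist": 0}, {"tx": 0, "ty": 0, "tz": 0.035, "twist": 0}, {"tx": 0, "ty": 0, "tz": 0.04, "twist": 0}, {"tx": 0, "ty": 0, "tz": 0.042, "twist": 0}, {"tx": 0, "ty": 0, "tz": 0.042, "twist": 0}, {"tx": 0, "ty": 0, "tz": 0.042, "twist": 0}, {"tx": 0, "ty": 0, "tz": 0.042, "twist": 0}]}}

```text
t: 8.07
eef_pos: [0.49, -0.3179, 0.1065]
ee_rot: [-3.141, 0.001, -3.019]
force: [1.1, 0.3, -2.7]
width: 0.012
gripper_force: 30.0
```

Request:
{"api": "arm_command", "payload": {"commands": [{"tx": 0, "ty": 0, "tz": 0, "twist": 0}, {"tx": 0, "ty": 0, "tz": 0, "twist": 0}, {"tx": 0, "ty": 0, "tz": 0, "twist": 0}, {"tx": 0, "ty": 0, "tz": 0, "twist": 0}, {"tx": 0, "ty": 0, "tz": 0, "twist": 0}, {"tx": 0, "ty": 0, "tz": 0, "twist": 0}, {"tx": 0, "ty": 0, "tz": 0, "twist": 0}, {"tx": 0, "ty": 0, "tz": 0, "twist": 0}], "claw": 0.5}}

```text
t: 8.73
eef_pos: [0.4898, -0.3179, 0.106]
ee_rot: [3.142, -0.0, -3.019]
force: [0.2, 0.4, 0.2]
width: 0.0438
gripper_force: 0.0
```

Request:
{"api": "arm_command", "payload": {"commands": [{"tx": 0, "ty": 0, "tz": -0.08, "twist": 0}, {"tx": 0, "ty": 0, "tz": -0.2, "twist": 0}, {"tx": 0, "ty": 0, "tz": -0.35, "twist": 0}, {"tx": 0, "ty": 0, "tz": -0.5, "twist": 0}, {"tx": 0, "ty": 0, "tz": -0.65, "twist": 0}, {"tx": 0, "ty": 0, "tz": -0.8, "twist": 0}, {"tx": 0, "ty": 0, "tz": -0.92, "twist": 0}, {"tx": 0, "ty": 0, "tz": -1, "twist": 0}]}}

```text
t: 9.4
eef_pos: [0.4902, -0.3183, 0.3602]
ee_rot: [-3.139, 0.004, -3.019]
force: [0.4, 0.4, -0.2]
width: 0.0436
gripper_force: 0.0
```

```bash
python3 -c "
from h import *
im=save('wrist','w5.png')
goal(.52,.18,.358,6)
line('red',z=.147)"
```

```text
t 9.4 shift [-0.359  1.967  0.014] twist 0.0058
red near end [ 0.3927 -0.3297  0.147 ] yaw 7.0 mid 0.492 -0.3171
```

View pics/w5.png

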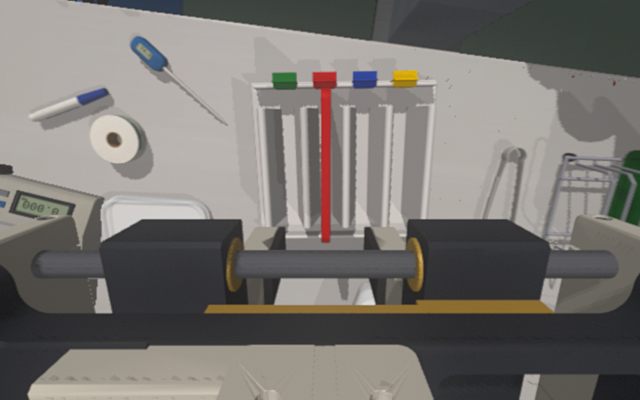

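Red stands upright in its slot, at columns 321–330, behind the red tag at (324,80). Green is next.

Request:
{"api": "arm_command", "payload": {"commands": [{"tx": -0.02, "ty": 0.09, "tz": 0, "twist": 0}, {"tx": -0.04, "ty": 0.22, "tz": 0, "twist": 0.003}, {"tx": -0.06, "ty": 0.35, "tz": 0, "twist": 0.006}, {"tx": -0.09, "ty": 0.49, "tz": 0, "twist": 0.006}, {"tx": -0.11, "ty": 0.63, "tz": 0, "twist": 0.006}, {"tx": -0.14, "ty": 0.76, "tz": 0, "twist": 0.006}, {"tx": -0.16, "ty": 0.88, "tz": 0, "twist": 0.006}, {"tx": -0.18, "ty": 1, "tz": 0, "twist": 0.006}]}}

```text
t: 10.17
eef_pos: [0.5034, -0.0626, 0.3554]
ee_rot: [3.141, -0.001, -3.038]
force: [1.0, -0.1, 0.3]
width: 0.0442
gripper_force: 0.0
```

Request:
{"api": "arm_command", "payload": {"commands": [{"tx": -0.02, "ty": 0.13, "tz": 0, "twist": 0}, {"tx": -0.04, "ty": 0.26, "tz": 0, "twist": 0}, {"tx": -0.06, "ty": 0.4, "tz": 0, "twist": 0}, {"tx": -0.09, "ty": 0.54, "tz": 0, "twist": 0}, {"tx": -0.11, "ty": 0.68, "tz": 0, "twist": 0}, {"tx": -0.14, "ty": 0.81, "tz": 0, "twist": 0}, {"tx": -0.16, "ty": 0.92, "tz": 0, "twist": 0}, {"tx": -0.18, "ty": 0.967, "tz": 0, "twist": 0}]}}

```text
t: 10.83
eef_pos: [0.5232, 0.1839, 0.3549]
ee_rot: [-3.141, -0.001, -3.036]
force: [0.3, 0.3, -0.5]
width: 0.044
gripper_force: 0.0
```

```bash
python3 -c "
from h import *
save('wrist','w6.png')
a=line('green');goal(a[0],a[1],.112,a[2])"
```

```text
green near end [0.4247 0.172  0.155 ] yaw 4.02 mid 0.5244 0.1793
t 10.9 shift [-0.004 -0.013  0.971] twist 0.0114
```

Request:
{"api": "arm_command", "payload": {"commands": [{"tx": 0, "ty": -0.006, "tz": 0.08, "twist": 0.006}, {"tx": 0, "ty": -0.006, "tz": 0.22, "twist": 0.006}, {"tx": 0, "ty": -0.006, "tz": 0.37, "twist": 0.006}, {"tx": 0, "ty": -0.006, "tz": 0.52, "twist": 0.006}, {"tx": 0, "ty": -0.006, "tz": 0.67, "twist": 0.006}, {"tx": 0, "ty": -0.006, "tz": 0.81, "twist": 0.006}, {"tx": 0, "ty": -0.006, "tz": 0.91, "twist": 0.006}, {"tx": 0, "ty": -0.006, "tz": 0.97, "twist": 0.006}]}}

```text
t: 11.6
eef_pos: [0.522, 0.1769, 0.1101]
ee_rot: [-3.139, -0.004, -3.058]
force: [0.4, -0.2, 1.0]
width: 0.0439
gripper_force: 0.0
```

Request:
{"api": "arm_command", "payload": {"commands": [{"tx": 0, "ty": 0, "tz": 0, "twist": 0}, {"tx": 0, "ty": 0, "tz": 0, "twist": 0}, {"tx": 0, "ty": 0, "tz": 0, "twist": 0}, {"tx": 0, "ty": 0, "tz": 0, "twist": 0}, {"tx": 0, "ty": 0, "tz": 0, "twist": 0}, {"tx": 0, "ty": 0, "tz": 0, "twist": 0}, {"tx": 0, "ty": 0, "tz": 0, "twist": 0}, {"tx": 0, "ty": 0, "tz": 0, "twist": 0}], "claw": 0}}

```text
t: 12.27
eef_pos: [0.5245, 0.1798, 0.1147]
ee_rot: [3.141, 0.002, -3.056]
force: [-1.2, -0.2, 5.6]
width: 0.0118
gripper_force: 30.0
```

Request:
{"api": "arm_command", "payload": {"commands": [{"tx": 0, "ty": 0, "tz": -0.08, "twist": 0}, {"tx": 0, "ty": 0, "tz": -0.2, "twist": 0}, {"tx": 0, "ty": 0, "tz": -0.32, "twist": 0}, {"tx": 0, "ty": 0, "tz": -0.44, "twist": 0}, {"tx": 0, "ty": 0, "tz": -0.56, "twist": 0}, {"tx": 0, "ty": 0, "tz": -0.66, "twist": 0}, {"tx": 0, "ty": 0, "tz": -0.7, "twist": 0}, {"tx": 0, "ty": 0, "tz": -0.7, "twist": 0}]}}

```text
t: 12.93
eef_pos: [0.5244, 0.18, 0.2905]
ee_rot: [3.139, 0.003, -3.056]
force: [0.7, 1.6, -3.4]
width: 0.0119
gripper_force: 30.0
```

```bash
python3 -c "
from h import *
print(get_state()['force'],get_state()['width']);save('wrist','w7.png')
line('green',z=.155+.175,lo=20)
goal(.4955,-.3775,.28,7)"
```

```text
[ 0.66253109  1.61794665 -3.39883822] 0.011852235168382071
green near end [0.4215 0.1706 0.33  ] yaw 4.76 mid 0.5211 0.1788
t 13.0 shift [ 0.297 -2.21   0.028] twist -0.0119
```

Request:
{"api": "arm_command", "payload": {"commands": [{"tx": 0.01, "ty": -0.08, "tz": 0, "twist": 0}, {"tx": 0.03, "ty": -0.2, "tz": 0, "twist": -0.006}, {"tx": 0.05, "ty": -0.34, "tz": 0, "twist": -0.012}, {"tx": 0.07, "ty": -0.48, "tz": 0, "twist": -0.012}, {"tx": 0.09, "ty": -0.62, "tz": 0, "twist": -0.012}, {"tx": 0.1, "ty": -0.76, "tz": 0, "twist": -0.012}, {"tx": 0.12, "ty": -0.89, "tz": 0, "twist": -0.012}, {"tx": 0.134, "ty": -1, "tz": 0, "twist": -0.012}]}}

```text
t: 13.7
eef_pos: [0.5099, -0.0745, 0.2858]
ee_rot: [3.141, -0.004, -3.02]
force: [1.0, -0.3, -3.1]
width: 0.0121
gripper_force: 30.0
```

```bash
python3 -c "
from h import *
goal(.4959,-.3779,.28,7)"
```

```text
t 13.7 shift [ 0.203 -1.198  0.024] twist -0.0001
```

Request:
{"api": "arm_command", "payload": {"commands": [{"tx": 0.02, "ty": -0.12, "tz": 0, "twist": 0}, {"tx": 0.04, "ty": -0.25, "tz": 0, "twist": 0}, {"tx": 0.06, "ty": -0.38, "tz": 0, "twist": 0}, {"tx": 0.09, "ty": -0.52, "tz": 0, "twist": 0}, {"tx": 0.11, "ty": -0.66, "tz": 0, "twist": 0}, {"tx": 0.13, "ty": -0.79, "tz": 0, "twist": 0}, {"tx": 0.15, "ty": -0.9, "tz": 0, "twist": 0}, {"tx": 0.17, "ty": -1, "tz": 0, "twist": 0}]}}

```text
t: 14.37
eef_pos: [0.4987, -0.3272, 0.2852]
ee_rot: [3.139, -0.004, -3.02]
force: [0.6, 1.0, -2.8]
width: 0.0119
gripper_force: 30.0
```

Request:
{"api": "arm_command", "payload": {"commands": [{"tx": 0.01, "ty": -0.07, "tz": 0, "twist": 0}, {"tx": 0.02, "ty": -0.13, "tz": 0, "twist": 0}, {"tx": 0.03, "ty": -0.17, "tz": 0, "twist": 0}, {"tx": 0.033, "ty": -0.19, "tz": 0, "twist": 0}, {"tx": 0.033, "ty": -0.198, "tz": 0, "twist": 0}, {"tx": 0.033, "ty": -0.198, "tz": 0, "twist": 0}, {"tx": 0.033, "ty": -0.198, "tz": 0, "twist": 0}, {"tx": 0.033, "ty": -0.198, "tz": 0, "twist": 0}]}}

```text
t: 15.03
eef_pos: [0.4981, -0.3752, 0.2887]
ee_rot: [3.142, 0.0, -3.018]
force: [-0.5, 0.0, -3.4]
width: 0.0116
gripper_force: 30.0
```

```bash
python3 -c "
from h import *
save('wrist','w8.png')
print(get_state()['eef_pos'])
goal(.4959,-.3779,.1067,7)
line('red',z=.147,x0=340,x1=460)"
```

```text
[ 0.49808183 -0.37524976  0.2888021 ]
t 15.1 shift [ 0.01  -0.009  0.728] twist 0.0004
red near end [ 0.3981 -0.3354  0.147 ] yaw 7.19 mid 0.4973 -0.3247
```

View pics/w8.png

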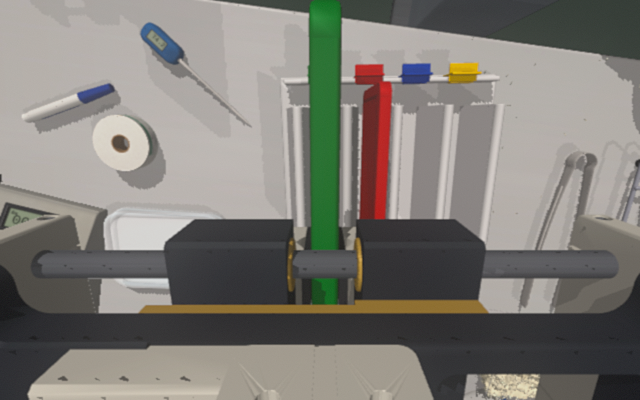

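Green is held over the free slot left of red. Fin tips at columns 297 and 346 bracket it, so I'll lower it.

Request:
{"api": "arm_command", "payload": {"commands": [{"tx": 0.01, "ty": -0.009, "tz": 0.07, "twist": 0}, {"tx": 0.01, "ty": -0.009, "tz": 0.17, "twist": 0}, {"tx": 0.01, "ty": -0.009, "tz": 0.28, "twist": 0}, {"tx": 0.01, "ty": -0.009, "tz": 0.39, "twist": 0}, {"tx": 0.01, "ty": -0.009, "tz": 0.48, "twist": 0}, {"tx": 0.01, "ty": -0.009, "tz": 0.56, "twist": 0}, {"tx": 0.01, "ty": -0.009, "tz": 0.63, "twist": 0}, {"tx": 0.01, "ty": -0.009, "tz": 0.68, "twist": 0}]}}

```text
t: 15.8
eef_pos: [0.501, -0.3794, 0.1205]
ee_rot: [-3.136, 0.009, -3.017]
force: [18.8, 5.9, 17.1]
width: 0.0119
gripper_force: 30.0
```

Request:
{"api": "arm_command", "payload": {"commands": [{"tx": 0, "ty": 0, "tz": 0.015, "twist": 0}, {"tx": 0, "ty": 0, "tz": 0.03, "twist": 0}, {"tx": 0, "ty": 0, "tz": 0.04, "twist": 0}, {"tx": 0, "ty": 0, "tz": 0.045, "twist": 0}, {"tx": 0, "ty": 0, "tz": 0.047, "twist": 0}, {"tx": 0, "ty": 0, "tz": 0.047, "twist": 0}, {"tx": 0, "ty": 0, "tz": 0.047, "twist": 0}, {"tx": 0, "ty": 0, "tz": 0.047, "twist": 0}]}}

```text
t: 16.47
eef_pos: [0.5045, -0.3801, 0.1155]
ee_rot: [-3.132, 0.017, -3.015]
force: [9.1, 10.6, 31.6]
width: 0.0122
gripper_force: 30.1
```

Contact came early, at about 30 N with a push in +x and +y, so something is in the way. I'll back up and look.

Request:
{"api": "arm_command", "payload": {"commands": [{"tx": 0, "ty": 0, "tz": -0.06, "twist": 0}, {"tx": 0, "ty": 0, "tz": -0.12, "twist": 0}, {"tx": 0, "ty": 0, "tz": -0.18, "twist": 0}, {"tx": 0, "ty": 0, "tz": -0.24, "twist": 0}, {"tx": 0, "ty": 0, "tz": -0.27, "twist": 0}, {"tx": 0, "ty": 0, "tz": -0.27, "twist": 0}, {"tx": 0, "ty": 0, "tz": -0.27, "twist": 0}, {"tx": 0, "ty": 0, "tz": -0.27, "twist": 0}]}}

```text
t: 17.13
eef_pos: [0.4952, -0.3781, 0.1733]
ee_rot: [3.141, -0.001, -3.019]
force: [-0.3, 0.3, -3.6]
width: 0.0118
gripper_force: 30.0
```

```bash
python3 -c "
from h import *
save('wrist','w9.png',(220,0,540,240),2.4)
s=get_state();print(s['eef_pos'],s['ee_rot'],s['force'])
save('scene','s9.png',(320,180,500,300),4)
line('green',z=s['eef_pos'][2]+.0403,lo=20)"
```

```text
[ 0.49506671 -0.37813663  0.17306621] [ 3.14044229e+00 -1.47340873e-03 -3.01912238e+00] [ 0.99122246 -0.25651101 -3.80418199]
green near end [ 0.3933 -0.3913  0.2134] yaw 7.43 mid 0.4925 -0.3787
```

View pics/w9.png

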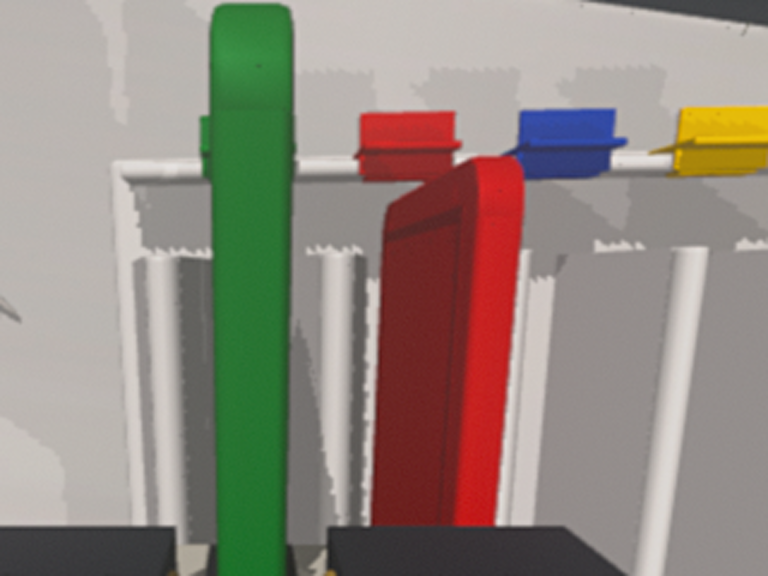

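View pics/s9.png

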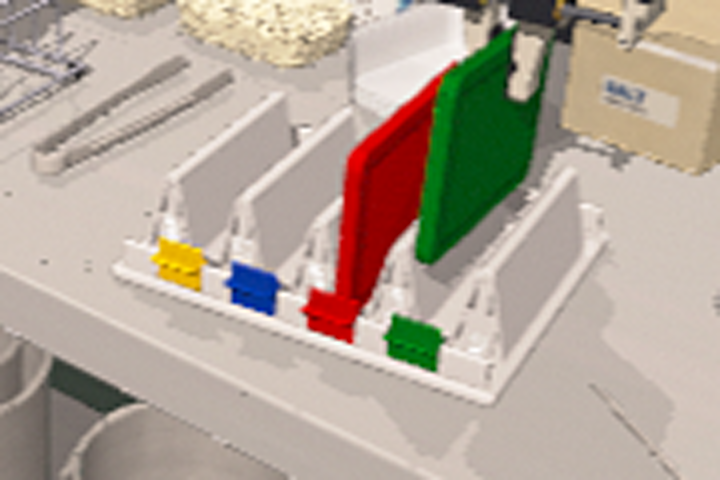

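The crop shows the tags hanging in front of the lip: the lip is at crop rows 160–180, while the tag blobs span rows 112–180. My tag centres were therefore too far towards the robot, and green's front lower corner met the lip. I'll re-measure along x from the lip itself and the rack outline.

```bash
python3 -c "
from h import *
for uv in [(220+310/2.4,162/2.4),(220+310/2.4,180/2.4),(220+640/2.4,153/2.4),(220+640/2.4,171/2.4)]:
  print('lip',np.round(ray('wrist',uv,.033),4))
s=2.35
for cx,cy,z in [(500,102,.033),(690,86,.033),(520,270,.0),(707,247,.0),(510,102,.033)]:
  print('top',np.round(ray('top',(160+cx/s,120+cy/s),z),4))
import cv2
m=regions_of('board_rack','top')
im=grab_frame('top');m=regions_of('board_rack','top')[0]['region']
r=cv2.minAreaRect(np.argwhere(m)[:,::-1].astype(np.float32));print([np.round(ray('top',p,.015)[:2],3) for p in cv2.boxPoints(r)], np.round(ray('top',r[0],.015),3))
a=im[140:250,360:480];cv2.imwrite('pics/t9.png',cv2.resize(a,None,fx=6,fy=5.4,interpolation=cv2.INTER_CUBIC)[:,:,::-1])
"
```

```text
lip [ 0.3792 -0.3695  0.033 ]
lip [ 0.3856 -0.3686  0.033 ]
lip [ 0.3605 -0.2444  0.033 ]
lip [ 0.3667 -0.2427  0.033 ]
top [ 0.5992 -0.1271  0.033 ]
top [ 0.6316 -0.416   0.033 ]
top [ 0.3471 -0.1642  0.    ]
top [ 0.3894 -0.4491  0.    ]
top [ 0.5996 -0.1423  0.033 ]
[array([ 0.608, -0.123]), array([ 0.617, -0.448]), array([ 0.378, -0.445]), array([ 0.37 , -0.126])] [ 0.492 -0.285  0.015]
```

View pics/t9.png

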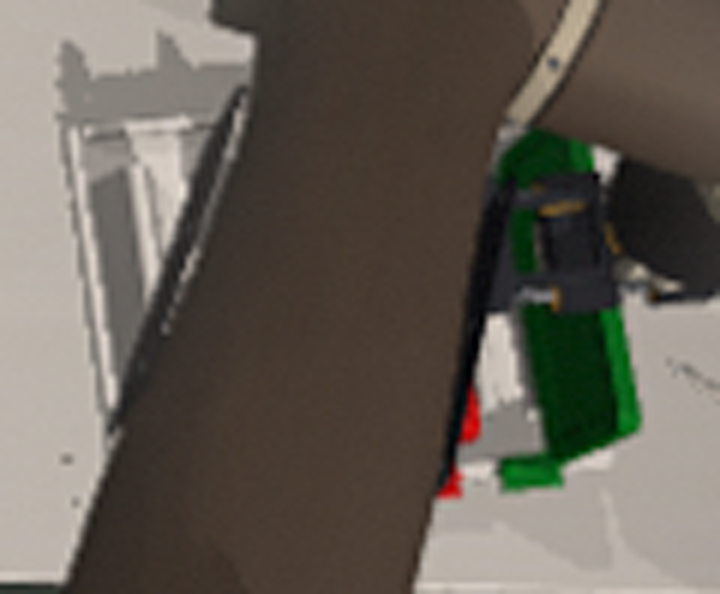

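The lip middle is about 10–12 mm further from the robot than the tag blobs suggested. The corrected slot centres are x ≈ 0.504 for green, 0.490 for blue and 0.482 for yellow, and red's offset of about 8 mm is within tolerance. I'll correct green and lower it.

```bash
python3 -c "
from h import *
goal(.5065,-.3752,.1067,7)"
```

```text
t 17.4 shift [-0.046  0.008  0.268] twist 0.0001
```

Request:
{"api": "arm_command", "payload": {"commands": [{"tx": -0.03, "ty": 0.008, "tz": 0, "twist": 0}, {"tx": -0.046, "ty": 0.008, "tz": 0, "twist": 0}, {"tx": -0.046, "ty": 0.008, "tz": 0.04, "twist": 0}, {"tx": -0.046, "ty": 0.008, "tz": 0.08, "twist": 0}, {"tx": -0.046, "ty": 0.008, "tz": 0.12, "twist": 0}, {"tx": -0.046, "ty": 0.008, "tz": 0.16, "twist": 0}, {"tx": -0.046, "ty": 0.008, "tz": 0.19, "twist": 0}, {"tx": -0.046, "ty": 0.008, "tz": 0.21, "twist": 0}]}}

```text
t: 18.1
eef_pos: [0.506, -0.3749, 0.1199]
ee_rot: [3.14, -0.002, -3.019]
force: [0.4, -0.2, -3.4]
width: 0.0119
gripper_force: 30.0
```

Request:
{"api": "arm_command", "payload": {"commands": [{"tx": 0, "ty": 0, "tz": 0.015, "twist": 0}, {"tx": 0, "ty": 0, "tz": 0.03, "twist": 0}, {"tx": 0, "ty": 0, "tz": 0.04, "twist": 0}, {"tx": 0, "ty": 0, "tz": 0.048, "twist": 0}, {"tx": 0, "ty": 0, "tz": 0.054, "twist": 0}, {"tx": 0, "ty": 0, "tz": 0.058, "twist": 0}, {"tx": 0, "ty": 0, "tz": 0.058, "twist": 0}, {"tx": 0, "ty": 0, "tz": 0.058, "twist": 0}]}}

```text
t: 18.77
eef_pos: [0.5098, -0.3768, 0.1144]
ee_rot: [-3.135, 0.007, -3.017]
force: [-5.3, 8.8, 33.6]
width: 0.0121
gripper_force: 30.1
```

```bash
python3 -c "
from h import *
a=save('wrist','w10.png',(240,20,480,240),1.6)
b=save('scene','s10.png',(330,190,490,300),4.8)
import cv2
A=cv2.imread('pics/w10.png');B=cv2.imread('pics/s10.png');B=cv2.resize(B,(410,282));A=A[:,:380]
h=max(A.shape[0],B.shape[0]);f=lambda x:cv2.copyMakeBorder(x,0,h-x.shape[0],0,0,cv2.BORDER_CONSTANT)
cv2.imwrite('pics/j10.png',cv2.hconcat([f(A),f(B)]))"
```

```text
(no output)
```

View pics/j10.png

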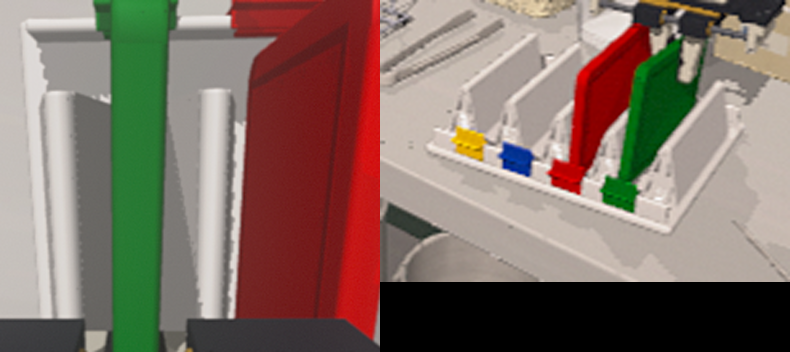

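Green sits centred between its fins (fins at crop columns 62 and 217, board at 137) with its top about level with red's. It is at or near the floor, so I'll release, lift and check its height.

Request:
{"api": "arm_command", "payload": {"commands": [{"tx": 0, "ty": 0, "tz": -0.01, "twist": 0}, {"tx": 0, "ty": 0, "tz": -0.02, "twist": 0}, {"tx": 0, "ty": 0, "tz": -0.02, "twist": 0}, {"tx": 0, "ty": 0, "tz": -0.02, "twist": 0}, {"tx": 0, "ty": 0, "tz": -0.02, "twist": 0}, {"tx": 0, "ty": 0, "tz": -0.02, "twist": 0}, {"tx": 0, "ty": 0, "tz": -0.02, "twist": 0}, {"tx": 0, "ty": 0, "tz": -0.02, "twist": 0}]}}

```text
t: 19.53
eef_pos: [0.5094, -0.3757, 0.1147]
ee_rot: [-3.139, 0.005, -3.018]
force: [3.8, 5.0, 11.6]
width: 0.0122
gripper_force: 30.0
```

Request:
{"api": "arm_command", "payload": {"commands": [{"tx": 0, "ty": 0, "tz": 0, "twist": 0}, {"tx": 0, "ty": 0, "tz": 0, "twist": 0}, {"tx": 0, "ty": 0, "tz": 0, "twist": 0}, {"tx": 0, "ty": 0, "tz": 0, "twist": 0}, {"tx": 0, "ty": 0, "tz": 0, "twist": 0}, {"tx": 0, "ty": 0, "tz": 0, "twist": 0}, {"tx": 0, "ty": 0, "tz": 0, "twist": 0}, {"tx": 0, "ty": 0, "tz": 0, "twist": 0}], "claw": 0.45}}

```text
t: 20.2
eef_pos: [0.5067, -0.3752, 0.1122]
ee_rot: [3.142, -0.0, -3.019]
force: [-0.9, 0.2, -0.8]
width: 0.039
gripper_force: 0.0
```

Request:
{"api": "arm_command", "payload": {"commands": [{"tx": 0, "ty": 0, "tz": -0.08, "twist": 0}, {"tx": 0, "ty": 0, "tz": -0.2, "twist": 0}, {"tx": 0, "ty": 0, "tz": -0.35, "twist": 0}, {"tx": 0, "ty": 0, "tz": -0.5, "twist": 0}, {"tx": 0, "ty": 0, "tz": -0.65, "twist": 0}, {"tx": 0, "ty": 0, "tz": -0.8, "twist": 0}, {"tx": 0, "ty": 0, "tz": -0.92, "twist": 0}, {"tx": 0, "ty": 0, "tz": -0.97, "twist": 0}]}}

```text
t: 20.87
eef_pos: [0.5076, -0.3761, 0.3605]
ee_rot: [-3.137, 0.006, -3.019]
force: [1.4, -0.5, 0.1]
width: 0.0397
gripper_force: 0.0
```

```bash
python3 -c "
from h import *
save('wrist','w11.png',(220,0,460,240),1.6)
print(get_state()['eef_pos'])
line('green',z=.147);line('red',z=.147,x0=340,x1=480)
im=save('scene','s11.png',(330,190,490,300),4.8)
import cv2
A=cv2.imread('pics/w11.png');B=cv2.imread('pics/s11.png');B=cv2.resize(B,(410,282))
h=A.shape[0];B=cv2.copyMakeBorder(B,0,h-B.shape[0],0,0,cv2.BORDER_CONSTANT)
cv2.imwrite('pics/j11.png',cv2.hconcat([A,B]))"
```

```text
[ 0.50789133 -0.37623784  0.36115384]
green near end [ 0.4093 -0.3867  0.147 ] yaw 6.38 mid 0.5086 -0.3751
red near end [ 0.402  -0.3348  0.147 ] yaw 7.23 mid 0.5012 -0.322
```

View pics/j11.png

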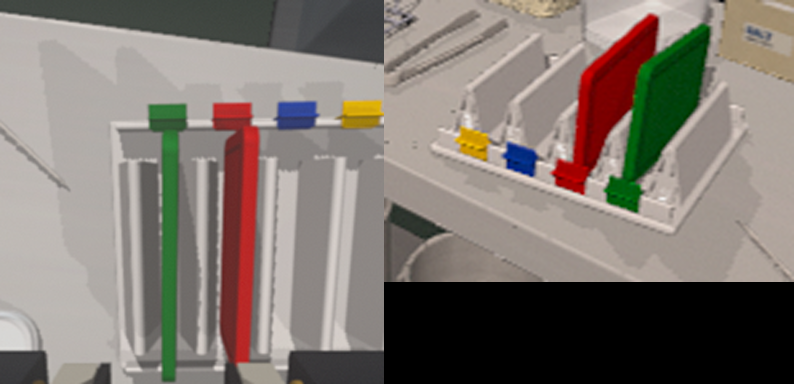

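The left half shows green behind its tag and aligned with the slot. In the right half green's top edge slopes less than red's, so its near end may be raised. I'll fit both boards' poses to their silhouettes to check.

```bash
cat > fit.py <<'E'
from h import *
from scipy.optimize import minimize
def proj(cam,P):
    c=calibration(cam);K=np.array(c['camera_matrix']);T=np.linalg.inv(np.array(c['extrinsics']))
    q=(P@T[:3,:3].T+T[:3,3])@K.T;return q[:,:2]/q[:,2:]
a=[(x,y,z) for x in(-.1,.1) for y in(-.006,.006) for z in(0,.135)]
r=.008 # approximate rounded corners
C=np.array([(sx*x,y,z) for sx in(-1,1) for y in(-.006,.006) for x,z in((.1,r),(.1-r,0),(.1-r,.135),(.1,.135-r))])
def sil(cam,p):
    P=Ro.from_euler('ZYX',[p[3],p[4],p[5]]).apply(C)+p[:3]
    h=cv2.convexHull(proj(cam,P).astype(np.float32)*1.0)
    S=4;m=np.zeros((1600,2560),np.uint8);cv2.fillConvexPoly(m,np.round((h+.5)*S*16).astype(np.int32),1,shift=4)
    return cv2.resize(m.astype(np.float32),(640,400),interpolation=cv2.INTER_AREA)
def cost(p,obs):
    return sum(np.abs(sil(cam,p)-m)[w].sum() for cam,m,w in obs)
def fit(p0,obs):
    p0=np.array(p0,float);st=np.array([.012,.012,.012,.05,.05,.05])
    best=None
    for k in range(3):
        S=np.vstack([p0]+[p0+st*e for e in np.eye(6)])
        o=minimize(cost,p0,args=(obs,),method='Nelder-Mead',options=dict(initial_simplex=S,maxiter=250,xatol=1e-4,fatol=.2));p0=o.x
    return o.x,o.fun
def mask(cam,c,near,box=40):
    im=grab_frame(cam);cs=[k for k in comps(im,c,100)]
    k=min(cs,key=lambda k:np.hypot(*(k[1]-near)));m=np.zeros((400,640),np.float32);m[k[2][:,1],k[2][:,0]]=1
    return m
E
cat > run.py <<'E'
from fit import *
import sys
for c,p in [('red',(.495,-.318,.012,.122,0,0)),('green',(.505,-.376,.015,.122,0,0))]:
    near=proj('scene',np.array([[p[0],p[1],.08]]))[0];m=mask('scene',c,near)
    w=np.zeros((400,640),bool);u,v=near.astype(int);w[v-45:v+12,u-45:u+45]=1 # upper part only (lower is hidden by fins)
    if c=='red':w&=mask('scene','green',near+[20,5])<1
    x,f=fit(p,[('scene',m,w)]);print(c,near.round(),np.round(x,4),round(f,1), 'start cost',round(cost(p,[('scene',m,w)]),1))
E
python3 run.py
```

```text
red [422. 225.] [ 0.4894 -0.3147  0.0073  0.1459  0.0291  0.006 ] 56.5 start cost 104.1
green [442. 231.] [ 0.4944 -0.3706  0.0162  0.1379  0.1383  0.0301] 60.4 start cost 189.8
```

The fit shows green pitched about 0.11 rad more than red, so its near end is about 21 mm up. That matches the lip height: its front corner is standing on the lip, and the lip is another few mm further in. I'll regrasp green, lift it, shift it 15 mm along the slot away from the tags and set it down with a light grip so it can level.

```bash
python3 -c "
from h import *
goal(.5067,-.3752,.117,6.9)"
```

```text
t 21.2 shift [-0.003 -0.003  0.945] twist 0.0007
```

Request:
{"api": "arm_command", "payload": {"commands": [{"tx": 0, "ty": 0, "tz": 0.08, "twist": 0}, {"tx": 0, "ty": 0, "tz": 0.22, "twist": 0}, {"tx": 0, "ty": 0, "tz": 0.37, "twist": 0}, {"tx": 0, "ty": 0, "tz": 0.52, "twist": 0}, {"tx": 0, "ty": 0, "tz": 0.67, "twist": 0}, {"tx": 0, "ty": 0, "tz": 0.8, "twist": 0}, {"tx": 0, "ty": 0, "tz": 0.9, "twist": 0}, {"tx": 0, "ty": 0, "tz": 0.945, "twist": 0}]}}

```text
t: 21.88
eef_pos: [0.5041, -0.3739, 0.1135]
ee_rot: [3.138, -0.006, -3.02]
force: [-1.3, -0.2, -0.2]
width: 0.0393
gripper_force: 0.0
```

Request:
{"api": "arm_command", "payload": {"commands": [{"tx": 0, "ty": 0, "tz": 0, "twist": 0}, {"tx": 0, "ty": 0, "tz": 0, "twist": 0}, {"tx": 0, "ty": 0, "tz": 0, "twist": 0}, {"tx": 0, "ty": 0, "tz": 0, "twist": 0}, {"tx": 0, "ty": 0, "tz": 0, "twist": 0}, {"tx": 0, "ty": 0, "tz": 0, "twist": 0}, {"tx": 0, "ty": 0, "tz": 0, "twist": 0}, {"tx": 0, "ty": 0, "tz": 0, "twist": 0}], "claw": 0, "grip_force": 15}}

```text
t: 22.55
eef_pos: [0.5077, -0.3756, 0.1203]
ee_rot: [-3.14, 0.002, -3.019]
force: [0.0, 0.9, 6.1]
width: 0.0117
gripper_force: 15.0
```

Request:
{"api": "arm_command", "payload": {"commands": [{"tx": 0, "ty": 0, "tz": -0.03, "twist": 0}, {"tx": 0, "ty": 0, "tz": -0.06, "twist": 0}, {"tx": 0, "ty": 0, "tz": -0.09, "twist": 0}, {"tx": 0, "ty": 0, "tz": -0.11, "twist": 0}, {"tx": -0.03, "ty": 0, "tz": -0.12, "twist": 0}, {"tx": -0.06, "ty": 0, "tz": -0.12, "twist": 0}, {"tx": -0.06, "ty": 0, "tz": -0.12, "twist": 0}, {"tx": -0.06, "ty": 0, "tz": -0.12, "twist": 0}]}}

```text
t: 23.22
eef_pos: [0.5221, -0.373, 0.1479]
ee_rot: [3.141, -0.001, -3.019]
force: [-0.7, -0.3, -3.5]
width: 0.0121
gripper_force: 15.0
```

```bash
cat > run2.py <<'E'
from fit import *
import sys
c=sys.argv[1];p=[float(v) for v in sys.argv[2:5]]+[.122,0,0]
near=proj('scene',np.array([[p[0],p[1],p[2]+.068]]))[0];m=mask('scene',c,near)
w=np.zeros((400,640),bool);u,v=near.astype(int);w[v-45:v+12,u-45:u+45]=1
x,f=fit(p,[('scene',m,w)]);print(c,np.round(x,4),round(f,1))
E
python3 run2.py green .515 -.375 .045
python3 -c "
from h import *
s=get_state();print(s['eef_pos'],s['force'])"
```

```text
green [ 0.481  -0.38    0.0248  0.1209  0.5506 -0.0959] 102.7
[ 0.5216509  -0.37298098  0.14775255] [ 0.18738653  0.18494323 -4.15309705]
```

Request:
{"api": "arm_command", "payload": {"commands": [{"tx": 0, "ty": 0, "tz": 0.02, "twist": 0}, {"tx": 0, "ty": 0, "tz": 0.045, "twist": 0}, {"tx": 0, "ty": 0, "tz": 0.07, "twist": 0}, {"tx": 0, "ty": 0, "tz": 0.09, "twist": 0}, {"tx": 0, "ty": 0, "tz": 0.11, "twist": 0}, {"tx": 0, "ty": 0, "tz": 0.125, "twist": 0}, {"tx": 0, "ty": 0, "tz": 0.14, "twist": 0}, {"tx": 0, "ty": 0, "tz": 0.15, "twist": 0}]}}

```text
t: 23.93
eef_pos: [0.5189, -0.3744, 0.1129]
ee_rot: [-3.141, -0.005, -3.018]
force: [-13.4, -0.2, 18.9]
width: 0.0118
gripper_force: 15.0
```

Request:
{"api": "arm_command", "payload": {"commands": [{"tx": 0, "ty": 0, "tz": 0, "twist": 0}, {"tx": 0, "ty": 0, "tz": 0, "twist": 0}, {"tx": 0, "ty": 0, "tz": 0, "twist": 0}, {"tx": 0, "ty": 0, "tz": 0, "twist": 0}, {"tx": 0, "ty": 0, "tz": 0, "twist": 0}, {"tx": 0, "ty": 0, "tz": 0, "twist": 0}, {"tx": 0, "ty": 0, "tz": 0, "twist": 0}, {"tx": 0, "ty": 0, "tz": 0, "twist": 0}], "claw": 0.45}}

```text
t: 24.6
eef_pos: [0.5218, -0.3733, 0.111]
ee_rot: [3.142, -0.0, -3.019]
force: [-0.3, -0.2, -0.7]
width: 0.0392
gripper_force: 0.0
```

Request:
{"api": "arm_command", "payload": {"commands": [{"tx": 0, "ty": 0, "tz": -0.08, "twist": 0}, {"tx": 0, "ty": 0, "tz": -0.2, "twist": 0}, {"tx": 0, "ty": 0, "tz": -0.35, "twist": 0}, {"tx": 0, "ty": 0, "tz": -0.5, "twist": 0}, {"tx": 0, "ty": 0, "tz": -0.65, "twist": 0}, {"tx": 0, "ty": 0, "tz": -0.8, "twist": 0}, {"tx": 0, "ty": 0, "tz": -0.92, "twist": 0}, {"tx": 0, "ty": 0, "tz": -0.97, "twist": 0}]}}

```text
t: 25.27
eef_pos: [0.5225, -0.3742, 0.3593]
ee_rot: [-3.137, 0.006, -3.019]
force: [0.0, 0.7, 1.0]
width: 0.0394
gripper_force: 0.0
```

```bash
python3 run.py; python3 -c "
from h import *
line('green',z=.147)
goal(.52,.24,.358,6)"
```

```text
red [422. 225.] [ 0.4922 -0.3144  0.0059  0.143   0.0216 -0.0031] 55.7 start cost 112.6
green [442. 231.] [ 0.5005 -0.3718  0.0087  0.1531  0.0354  0.0366] 55.9 start cost 177.6
green near end [ 0.4229 -0.3862  0.147 ] yaw 7.67 mid 0.5221 -0.373
t 25.5 shift [-0.293  2.435 -0.018] twist 0.0057
```

Green's pitch is now about 0.035, the same as red's small bias, and both read at floor height. Any board on the floor is held within ±20 mm by the lips, so the along-slot tolerance is met. Blue is next.

Request:
{"api": "arm_command", "payload": {"commands": [{"tx": -0.01, "ty": 0.09, "tz": 0, "twist": 0}, {"tx": -0.03, "ty": 0.22, "tz": 0, "twist": 0.003}, {"tx": -0.04, "ty": 0.36, "tz": 0, "twist": 0.006}, {"tx": -0.06, "ty": 0.5, "tz": 0, "twist": 0.006}, {"tx": -0.08, "ty": 0.64, "tz": 0, "twist": 0.006}, {"tx": -0.1, "ty": 0.78, "tz": 0, "twist": 0.006}, {"tx": -0.11, "ty": 0.9, "tz": 0, "twist": 0.006}, {"tx": -0.12, "ty": 1, "tz": 0, "twist": 0.006}]}}

```text
t: 26.13
eef_pos: [0.52, -0.1194, 0.3521]
ee_rot: [3.141, -0.002, -3.037]
force: [0.5, -0.0, 0.1]
width: 0.0394
gripper_force: 0.0
```

Request:
{"api": "arm_command", "payload": {"commands": [{"tx": -0.02, "ty": 0.14, "tz": 0, "twist": 0}, {"tx": -0.03, "ty": 0.28, "tz": 0, "twist": 0}, {"tx": -0.05, "ty": 0.42, "tz": 0, "twist": 0}, {"tx": -0.06, "ty": 0.56, "tz": 0, "twist": 0}, {"tx": -0.08, "ty": 0.7, "tz": 0, "twist": 0}, {"tx": -0.1, "ty": 0.83, "tz": 0, "twist": 0}, {"tx": -0.11, "ty": 0.92, "tz": 0, "twist": 0}, {"tx": -0.12, "ty": 1, "tz": 0, "twist": 0}]}}

```text
t: 26.8
eef_pos: [0.5241, 0.132, 0.3518]
ee_rot: [-3.141, -0.003, -3.036]
force: [0.7, -0.7, 0.0]
width: 0.0394
gripper_force: 0.0
```

Request:
{"api": "arm_command", "payload": {"commands": [{"tx": -0.01, "ty": 0.1, "tz": 0, "twist": 0}, {"tx": -0.02, "ty": 0.2, "tz": 0, "twist": 0}, {"tx": -0.03, "ty": 0.3, "tz": 0, "twist": 0}, {"tx": -0.04, "ty": 0.38, "tz": 0, "twist": 0}, {"tx": -0.05, "ty": 0.43, "tz": 0, "twist": 0}, {"tx": -0.05, "ty": 0.43, "tz": 0, "twist": 0}, {"tx": -0.05, "ty": 0.43, "tz": 0, "twist": 0}, {"tx": -0.05, "ty": 0.43, "tz": 0, "twist": 0}]}}

```text
t: 27.47
eef_pos: [0.526, 0.2378, 0.353]
ee_rot: [-3.141, -0.001, -3.038]
force: [-0.1, -0.5, 0.6]
width: 0.0394
gripper_force: 0.0
```

```bash
python3 -c "
from h import *
s=get_state();print(s['eef_pos'])
a=line('blue');goal(a[0],a[1],.112,a[2])
for lo,hi in [(100,130),(130,170),(170,210)]: line('blue',lo=lo,hi=hi)"
```

```text
[0.52600628 0.23775898 0.35301443]
blue near end [0.4267 0.2352 0.155 ] yaw 3.69 mid 0.5265 0.2415
t 27.5 shift [-0.004  0.016  0.965] twist 0.0124
blue near end [0.4375 0.2358 0.155 ] yaw 2.95 mid 0.5374 0.2412
blue near end [0.4708 0.2378 0.155 ] yaw 3.84 mid 0.5705 0.2446
blue near end [0.5176 0.2411 0.155 ] yaw 3.42 mid 0.6174 0.2472
```

Request:
{"api": "arm_command", "payload": {"commands": [{"tx": -0.004, "ty": 0.016, "tz": 0.08, "twist": 0.012}, {"tx": -0.004, "ty": 0.016, "tz": 0.22, "twist": 0.012}, {"tx": -0.004, "ty": 0.016, "tz": 0.37, "twist": 0.012}, {"tx": -0.004, "ty": 0.016, "tz": 0.52, "twist": 0.012}, {"tx": -0.004, "ty": 0.016, "tz": 0.67, "twist": 0.012}, {"tx": -0.004, "ty": 0.016, "tz": 0.8, "twist": 0.012}, {"tx": -0.004, "ty": 0.016, "tz": 0.9, "twist": 0.012}, {"tx": -0.004, "ty": 0.016, "tz": 0.95, "twist": 0.012}]}}

```text
t: 28.33
eef_pos: [0.5252, 0.2408, 0.1126]
ee_rot: [-3.139, -0.004, -3.077]
force: [0.3, -0.1, 0.4]
width: 0.0396
gripper_force: 0.0
```

Request:
{"api": "arm_command", "payload": {"commands": [{"tx": 0, "ty": 0, "tz": 0, "twist": 0}, {"tx": 0, "ty": 0, "tz": 0, "twist": 0}, {"tx": 0, "ty": 0, "tz": 0, "twist": 0}, {"tx": 0, "ty": 0, "tz": 0, "twist": 0}, {"tx": 0, "ty": 0, "tz": 0, "twist": 0}, {"tx": 0, "ty": 0, "tz": 0, "twist": 0}, {"tx": 0, "ty": 0, "tz": 0, "twist": 0}, {"tx": 0, "ty": 0, "tz": 0, "twist": 0}], "claw": 0, "grip_force": 30}}

```text
t: 29.0
eef_pos: [0.5274, 0.2431, 0.1174]
ee_rot: [3.14, 0.002, -3.075]
force: [-0.5, -0.4, 6.9]
width: 0.0119
gripper_force: 30.0
```

Request:
{"api": "arm_command", "payload": {"commands": [{"tx": 0, "ty": 0, "tz": -0.08, "twist": 0}, {"tx": 0, "ty": 0, "tz": -0.2, "twist": 0}, {"tx": 0, "ty": 0, "tz": -0.32, "twist": 0}, {"tx": 0, "ty": 0, "tz": -0.44, "twist": 0}, {"tx": 0, "ty": 0, "tz": -0.56, "twist": 0}, {"tx": 0, "ty": 0, "tz": -0.64, "twist": 0}, {"tx": 0, "ty": 0, "tz": -0.68, "twist": 0}, {"tx": 0, "ty": 0, "tz": -0.68, "twist": 0}]}}

```text
t: 29.67
eef_pos: [0.5272, 0.243, 0.288]
ee_rot: [3.139, 0.003, -3.075]
force: [0.8, -0.4, -4.1]
width: 0.0119
gripper_force: 30.0
```

```bash
python3 -c "
from h import *
s=get_state();print(s['eef_pos'])
line('blue',z=s['eef_pos'][2]+.04,lo=20)
goal(.498,-.2567,.28,7)"
```

```text
[0.52719741 0.24298389 0.28804726]
blue near end [0.4246 0.2357 0.328 ] yaw 3.74 mid 0.5244 0.2421
t 29.7 shift [ 0.245 -1.986  0.022] twist -0.0179
```

Request:
{"api": "arm_command", "payload": {"commands": [{"tx": 0.01, "ty": -0.08, "tz": 0, "twist": -0.004}, {"tx": 0.03, "ty": -0.2, "tz": 0, "twist": -0.01}, {"tx": 0.04, "ty": -0.34, "tz": 0, "twist": -0.018}, {"tx": 0.06, "ty": -0.48, "tz": 0, "twist": -0.018}, {"tx": 0.08, "ty": -0.62, "tz": 0, "twist": -0.018}, {"tx": 0.1, "ty": -0.76, "tz": 0, "twist": -0.018}, {"tx": 0.11, "ty": -0.89, "tz": 0, "twist": -0.018}, {"tx": 0.12, "ty": -1, "tz": 0, "twist": -0.018}]}}

```text
t: 30.38
eef_pos: [0.5116, -0.0109, 0.2837]
ee_rot: [-3.141, -0.004, -3.019]
force: [0.7, 0.3, -3.1]
width: 0.0118
gripper_force: 30.0
```

```bash
python3 -c "
from h import *
goal(.499,-.2567,.28,7)"
```

```text
t 30.4 shift [ 0.17  -0.97   0.015] twist -0.0
```

Request:
{"api": "arm_command", "payload": {"commands": [{"tx": 0.02, "ty": -0.12, "tz": 0, "twist": 0}, {"tx": 0.04, "ty": -0.25, "tz": 0, "twist": 0}, {"tx": 0.06, "ty": -0.38, "tz": 0, "twist": 0}, {"tx": 0.09, "ty": -0.52, "tz": 0, "twist": 0}, {"tx": 0.11, "ty": -0.66, "tz": 0, "twist": 0}, {"tx": 0.14, "ty": -0.79, "tz": 0, "twist": 0}, {"tx": 0.16, "ty": -0.9, "tz": 0, "twist": 0}, {"tx": 0.17, "ty": -0.965, "tz": 0, "twist": 0}]}}

```text
t: 31.05
eef_pos: [0.4989, -0.2557, 0.2831]
ee_rot: [3.14, -0.004, -3.021]
force: [-0.4, -0.3, -3.5]
width: 0.0118
gripper_force: 30.0
```

```bash
python3 -c "
from h import *
im=grab_frame('wrist')
goal(.499,-.2567,.1094,7)
# bright fin tips at row 107: rising peaks
g=cv2.cvtColor(im,cv2.COLOR_RGB2GRAY).astype(int)
for v in (112,125,180): print(v,[int(g[v,u]) for u in range(240,480,4)])
th=np.radians(7);print(proj if 0 else '',[ (v,round(float((np.array([-np.sin(th),np.cos(th)])@ray('wrist',(u,v),.08)[:2])),4)) for u,v in [(300,112),(350,112)]])"
```

```text
t 31.1 shift [-0.004  0.001  0.694] twist -0.0007
112 [168, 196, 143, 95, 81, 82, 67, 52, 54, 57, 55, 126, 137, 189, 211, 149, 108, 108, 73, 80, 78, 79, 80, 80, 74, 120, 195, 211, 140, 116, 206, 208, 207, 189, 146, 145, 147, 147, 151, 203, 210, 206, 191, 197, 197, 196, 196, 198, 197, 197, 198, 197, 197, 197, 197, 196, 197, 196, 195, 196]
125 [139, 200, 159, 96, 77, 82, 67, 52, 54, 55, 52, 121, 123, 175, 213, 160, 108, 109, 72, 76, 77, 76, 76, 79, 72, 128, 194, 211, 138, 115, 205, 207, 207, 185, 146, 147, 147, 147, 154, 210, 206, 202, 196, 198, 197, 198, 198, 197, 197, 198, 198, 197, 197, 198, 198, 197, 197, 196, 196, 195]
180 [49, 120, 199, 159, 102, 76, 77, 61, 51, 54, 54, 76, 134, 121, 208, 194, 118, 109, 66, 75, 76, 76, 77, 77, 68, 142, 199, 208, 127, 112, 203, 206, 206, 163, 146, 147, 147, 146, 190, 215, 201, 185, 197, 197, 197, 198, 197, 198, 198, 196, 196, 196, 196, 196, 196, 198, 199, 190, 184, 191]
 [(112, -0.3439), (112, -0.286)]
```

The fin tips at columns 296 and 347 bracket the board, which is centred at about 324, so it is aligned. I'll lower it.

Request:
{"api": "arm_command", "payload": {"commands": [{"tx": -0.002, "ty": 0.001, "tz": 0.07, "twist": 0}, {"tx": -0.004, "ty": 0.001, "tz": 0.17, "twist": 0}, {"tx": -0.004, "ty": 0.001, "tz": 0.28, "twist": 0}, {"tx": -0.004, "ty": 0.001, "tz": 0.38, "twist": 0}, {"tx": -0.004, "ty": 0.001, "tz": 0.47, "twist": 0}, {"tx": -0.004, "ty": 0.001, "tz": 0.55, "twist": 0}, {"tx": -0.004, "ty": 0.001, "tz": 0.61, "twist": 0}, {"tx": -0.004, "ty": 0.001, "tz": 0.65, "twist": 0}]}}

```text
t: 31.77
eef_pos: [0.4991, -0.2524, 0.1194]
ee_rot: [3.139, -0.006, -3.02]
force: [-1.2, 0.2, -3.6]
width: 0.0117
gripper_force: 30.0
```

Request:
{"api": "arm_command", "payload": {"commands": [{"tx": 0, "ty": 0, "tz": 0.012, "twist": 0}, {"tx": 0, "ty": 0, "tz": 0.024, "twist": 0}, {"tx": 0, "ty": 0, "tz": 0.034, "twist": 0}, {"tx": 0, "ty": 0, "tz": 0.04, "twist": 0}, {"tx": 0, "ty": 0, "tz": 0.044, "twist": 0}, {"tx": 0, "ty": 0, "tz": 0.044, "twist": 0}, {"tx": 0, "ty": 0, "tz": 0.044, "twist": 0}, {"tx": 0, "ty": 0, "tz": 0.044, "twist": 0}]}}

```text
t: 32.43
eef_pos: [0.5018, -0.2532, 0.113]
ee_rot: [-3.141, 0.001, -3.019]
force: [-0.0, 0.7, -4.2]
width: 0.0115
gripper_force: 30.0
```

Request:
{"api": "arm_command", "payload": {"commands": [{"tx": 0, "ty": -0.01, "tz": 0, "twist": 0}, {"tx": 0, "ty": -0.01, "tz": 0.005, "twist": 0}, {"tx": 0, "ty": -0.01, "tz": 0.01, "twist": 0}, {"tx": 0, "ty": -0.01, "tz": 0.014, "twist": 0}, {"tx": 0, "ty": -0.01, "tz": 0.018, "twist": 0}, {"tx": 0, "ty": -0.01, "tz": 0.018, "twist": 0}, {"tx": 0, "ty": -0.01, "tz": 0.018, "twist": 0}, {"tx": 0, "ty": -0.01, "tz": 0.018, "twist": 0}]}}

```text
t: 33.1
eef_pos: [0.502, -0.256, 0.1097]
ee_rot: [-3.141, 0.001, -3.018]
force: [-4.7, 2.3, 10.2]
width: 0.0117
gripper_force: 30.0
```

Request:
{"api": "arm_command", "payload": {"commands": [{"tx": 0, "ty": 0, "tz": 0, "twist": 0}, {"tx": 0, "ty": 0, "tz": 0, "twist": 0}, {"tx": 0, "ty": 0, "tz": 0, "twist": 0}, {"tx": 0, "ty": 0, "tz": 0, "twist": 0}, {"tx": 0, "ty": 0, "tz": 0, "twist": 0}, {"tx": 0, "ty": 0, "tz": 0, "twist": 0}, {"tx": 0, "ty": 0, "tz": 0, "twist": 0}, {"tx": 0, "ty": 0, "tz": 0, "twist": 0}], "claw": 0.45}}

```text
t: 33.77
eef_pos: [0.5019, -0.2556, 0.108]
ee_rot: [3.142, -0.0, -3.019]
force: [0.4, 0.8, 0.5]
width: 0.0394
gripper_force: 0.0
```

Request:
{"api": "arm_command", "payload": {"commands": [{"tx": 0, "ty": 0, "tz": -0.08, "twist": 0}, {"tx": 0, "ty": 0, "tz": -0.2, "twist": 0}, {"tx": 0, "ty": 0, "tz": -0.35, "twist": 0}, {"tx": 0, "ty": 0, "tz": -0.5, "twist": 0}, {"tx": 0, "ty": 0, "tz": -0.65, "twist": 0}, {"tx": 0, "ty": 0, "tz": -0.8, "twist": 0}, {"tx": 0, "ty": 0, "tz": -0.92, "twist": 0}, {"tx": 0, "ty": 0, "tz": -0.98, "twist": 0}]}}

```text
t: 34.43
eef_pos: [0.5027, -0.2563, 0.358]
ee_rot: [-3.139, 0.005, -3.019]
force: [1.1, -0.3, -0.2]
width: 0.0395
gripper_force: 0.0
```

```bash
python3 -c "
from h import *
line('blue',z=.147)
goal(.51,.35,.358,6)"
python3 run2.py blue .499 -.2567 .012
```

```text
blue near end [ 0.4055 -0.2687  0.147 ] yaw 7.04 mid 0.5047 -0.2559
t 34.5 shift [-3.240e-01  2.405e+00 -1.000e-03] twist 0.0058
blue [ 0.3932 -0.275   0.0607  0.2151  0.1179  0.2821] 99.6
```

Blue met the floor at the predicted height. Yellow is next.

Request:
{"api": "arm_command", "payload": {"commands": [{"tx": -0.01, "ty": 0.09, "tz": 0, "twist": 0}, {"tx": -0.03, "ty": 0.22, "tz": 0, "twist": 0.003}, {"tx": -0.05, "ty": 0.36, "tz": 0, "twist": 0.006}, {"tx": -0.07, "ty": 0.5, "tz": 0, "twist": 0.006}, {"tx": -0.09, "ty": 0.64, "tz": 0, "twist": 0.006}, {"tx": -0.11, "ty": 0.78, "tz": 0, "twist": 0.006}, {"tx": -0.12, "ty": 0.9, "tz": 0, "twist": 0.006}, {"tx": -0.13, "ty": 1, "tz": 0, "twist": 0.006}]}}

```text
t: 35.2
eef_pos: [0.5029, -0.0015, 0.352]
ee_rot: [3.141, -0.001, -3.037]
force: [1.1, -0.3, 0.0]
width: 0.0396
gripper_force: 0.0
```

Request:
{"api": "arm_command", "payload": {"commands": [{"tx": -0.02, "ty": 0.14, "tz": 0, "twist": 0}, {"tx": -0.04, "ty": 0.28, "tz": 0, "twist": 0}, {"tx": -0.06, "ty": 0.42, "tz": 0, "twist": 0}, {"tx": -0.07, "ty": 0.56, "tz": 0, "twist": 0}, {"tx": -0.09, "ty": 0.7, "tz": 0, "twist": 0}, {"tx": -0.11, "ty": 0.83, "tz": 0, "twist": 0}, {"tx": -0.12, "ty": 0.92, "tz": 0, "twist": 0}, {"tx": -0.13, "ty": 1, "tz": 0, "twist": 0}]}}

```text
t: 35.87
eef_pos: [0.5094, 0.2504, 0.3516]
ee_rot: [-3.141, -0.002, -3.037]
force: [0.5, 0.3, -0.1]
width: 0.0394
gripper_force: 0.0
```

Request:
{"api": "arm_command", "payload": {"commands": [{"tx": -0.01, "ty": 0.1, "tz": 0, "twist": 0}, {"tx": -0.03, "ty": 0.2, "tz": 0, "twist": 0}, {"tx": -0.04, "ty": 0.3, "tz": 0, "twist": 0}, {"tx": -0.05, "ty": 0.37, "tz": 0, "twist": 0}, {"tx": -0.06, "ty": 0.4, "tz": 0, "twist": 0}, {"tx": -0.06, "ty": 0.4, "tz": 0, "twist": 0}, {"tx": -0.06, "ty": 0.4, "tz": 0, "twist": 0}, {"tx": -0.06, "ty": 0.4, "tz": 0, "twist": 0}]}}

```text
t: 36.53
eef_pos: [0.5146, 0.3485, 0.353]
ee_rot: [-3.141, -0.0, -3.038]
force: [0.1, 0.2, 0.0]
width: 0.0396
gripper_force: 0.0
```

```bash
python3 -c "
from h import *
s=get_state();print(s['eef_pos'])
a=line('yellow');goal(a[0],a[1],.112,a[2])
for lo,hi in [(90,130),(130,170),(170,210)]: line('yellow',lo=lo,hi=hi)
im=grab_frame('wrist');m=hues(im,'yellow')
for v in (110,150,190): u=np.where(m[v])[0];print(v,u.min(),u.max(),len(u))"
python3 run2.py blue .499 -.2567 .012
```

```text
[0.51457572 0.34854402 0.35303323]
yellow near end [0.4147 0.3534 0.155 ] yaw 3.93 mid 0.5144 0.3601
t 36.6 shift [-0.004  0.046  0.965] twist 0.0109
yellow near end [0.4147 0.3535 0.155 ] yaw 4.01 mid 0.5145 0.3602
yellow near end [0.4585 0.3563 0.155 ] yaw 3.8 mid 0.5583 0.3631
yellow near end [0.5053 0.3594 0.155 ] yaw 3.67 mid 0.6051 0.3662
110 332 342 11
150 330 340 11
190 328 338 11
blue [ 0.3932 -0.275   0.0607  0.2151  0.1179  0.2821] 99.6
```

Request:
{"api": "arm_command", "payload": {"commands": [{"tx": -0.004, "ty": 0.03, "tz": 0.06, "twist": 0.011}, {"tx": -0.004, "ty": 0.046, "tz": 0.2, "twist": 0.011}, {"tx": -0.004, "ty": 0.046, "tz": 0.36, "twist": 0.011}, {"tx": -0.004, "ty": 0.046, "tz": 0.52, "twist": 0.011}, {"tx": -0.004, "ty": 0.046, "tz": 0.67, "twist": 0.011}, {"tx": -0.004, "ty": 0.046, "tz": 0.8, "twist": 0.011}, {"tx": -0.004, "ty": 0.046, "tz": 0.9, "twist": 0.011}, {"tx": -0.004, "ty": 0.046, "tz": 0.95, "twist": 0.011}]}}

```text
t: 37.5
eef_pos: [0.5129, 0.3594, 0.1117]
ee_rot: [-3.138, -0.004, -3.073]
force: [0.1, 0.1, 0.9]
width: 0.0396
gripper_force: 0.0
```

Request:
{"api": "arm_command", "payload": {"commands": [{"tx": 0, "ty": 0, "tz": 0, "twist": 0}, {"tx": 0, "ty": 0, "tz": 0, "twist": 0}, {"tx": 0, "ty": 0, "tz": 0, "twist": 0}, {"tx": 0, "ty": 0, "tz": 0, "twist": 0}, {"tx": 0, "ty": 0, "tz": 0, "twist": 0}, {"tx": 0, "ty": 0, "tz": 0, "twist": 0}, {"tx": 0, "ty": 0, "tz": 0, "twist": 0}, {"tx": 0, "ty": 0, "tz": 0, "twist": 0}], "claw": 0}}

```text
t: 38.17
eef_pos: [0.515, 0.3617, 0.1171]
ee_rot: [3.14, 0.002, -3.072]
force: [-1.0, -0.1, 6.5]
width: 0.012
gripper_force: 30.0
```

Request:
{"api": "arm_command", "payload": {"commands": [{"tx": 0, "ty": 0, "tz": -0.08, "twist": 0}, {"tx": 0, "ty": 0, "tz": -0.2, "twist": 0}, {"tx": 0, "ty": 0, "tz": -0.32, "twist": 0}, {"tx": 0, "ty": 0, "tz": -0.44, "twist": 0}, {"tx": 0, "ty": 0, "tz": -0.56, "twist": 0}, {"tx": 0, "ty": 0, "tz": -0.64, "twist": 0}, {"tx": 0, "ty": 0, "tz": -0.68, "twist": 0}, {"tx": 0, "ty": 0, "tz": -0.68, "twist": 0}]}}

```text
t: 38.83
eef_pos: [0.5148, 0.3615, 0.2876]
ee_rot: [3.139, 0.002, -3.072]
force: [-0.5, 0.0, -4.2]
width: 0.0122
gripper_force: 30.0
```

```bash
python3 -c "
from h import *
s=get_state();print(s['eef_pos'])
line('yellow',z=s['eef_pos'][2]+.04,lo=20)
goal(.495,-.1960,.28,7)"
```

```text
[0.51476153 0.36153244 0.28759318]
yellow near end [0.4123 0.3538 0.3276] yaw 3.95 mid 0.512 0.3606
t 38.9 shift [ 0.23  -2.218  0.019] twist -0.0169
```

Request:
{"api": "arm_command", "payload": {"commands": [{"tx": 0.01, "ty": -0.08, "tz": 0, "twist": -0.004}, {"tx": 0.02, "ty": -0.2, "tz": 0, "twist": -0.01}, {"tx": 0.03, "ty": -0.34, "tz": 0, "twist": -0.017}, {"tx": 0.05, "ty": -0.48, "tz": 0, "twist": -0.017}, {"tx": 0.06, "ty": -0.62, "tz": 0, "twist": -0.017}, {"tx": 0.08, "ty": -0.76, "tz": 0, "twist": -0.017}, {"tx": 0.09, "ty": -0.89, "tz": 0, "twist": -0.017}, {"tx": 0.1, "ty": -1, "tz": 0, "twist": -0.017}]}}

```text
t: 39.55
eef_pos: [0.5051, 0.1075, 0.2831]
ee_rot: [-3.141, -0.004, -3.019]
force: [0.3, 0.2, -3.4]
width: 0.0115
gripper_force: 30.0
```

```bash
python3 -c "
from h import *
goal(.495,-.1962,.28,7)"
```

```text
t 39.5 shift [ 0.188 -1.201  0.014] twist -0.0
```

Request:
{"api": "arm_command", "payload": {"commands": [{"tx": 0.02, "ty": -0.12, "tz": 0, "twist": 0}, {"tx": 0.04, "ty": -0.25, "tz": 0, "twist": 0}, {"tx": 0.06, "ty": -0.38, "tz": 0, "twist": 0}, {"tx": 0.08, "ty": -0.52, "tz": 0, "twist": 0}, {"tx": 0.1, "ty": -0.66, "tz": 0, "twist": 0}, {"tx": 0.12, "ty": -0.79, "tz": 0, "twist": 0}, {"tx": 0.14, "ty": -0.9, "tz": 0, "twist": 0}, {"tx": 0.155, "ty": -1, "tz": 0, "twist": 0}]}}

```text
t: 40.22
eef_pos: [0.4972, -0.1446, 0.283]
ee_rot: [3.141, -0.004, -3.02]
force: [0.3, -0.1, -3.4]
width: 0.0118
gripper_force: 30.0
```

Request:
{"api": "arm_command", "payload": {"commands": [{"tx": 0.01, "ty": -0.06, "tz": 0, "twist": 0}, {"tx": 0.02, "ty": -0.12, "tz": 0, "twist": 0}, {"tx": 0.03, "ty": -0.17, "tz": 0, "twist": 0}, {"tx": 0.03, "ty": -0.2, "tz": 0, "twist": 0}, {"tx": 0.03, "ty": -0.2, "tz": 0, "twist": 0}, {"tx": 0.03, "ty": -0.2, "tz": 0, "twist": 0}, {"tx": 0.03, "ty": -0.2, "tz": 0, "twist": 0}, {"tx": 0.03, "ty": -0.2, "tz": 0, "twist": 0}]}}

```text
t: 40.88
eef_pos: [0.4974, -0.1928, 0.2851]
ee_rot: [3.141, -0.001, -3.018]
force: [-0.0, 0.8, -2.9]
width: 0.0119
gripper_force: 30.0
```

```bash
python3 -c "
from h import *
im=grab_frame('wrist')
print(get_state()['eef_pos']);goal(.495,-.1962,.1094,7)
g=cv2.cvtColor(im,cv2.COLOR_RGB2GRAY).astype(int)
for v in (125,180): print(v,[(u,int(g[v,u])) for u in range(280,376,3)])"
```

```text
[ 0.49752259 -0.19285653  0.28534852]
t 40.9 shift [ 0.012 -0.012  0.704] twist 0.0004
125 [(280, 56), (283, 112), (286, 144), (289, 135), (292, 195), (295, 227), (298, 215), (301, 139), (304, 121), (307, 120), (310, 154), (313, 184), (316, 187), (319, 187), (322, 187), (325, 188), (328, 187), (331, 187), (334, 186), (337, 154), (340, 145), (343, 199), (346, 229), (349, 216), (352, 128), (355, 125), (358, 192), (361, 224), (364, 209), (367, 214), (370, 214), (373, 215)]
180 [(280, 59), (283, 56), (286, 150), (289, 134), (292, 124), (295, 215), (298, 225), (301, 188), (304, 118), (307, 120), (310, 133), (313, 182), (316, 187), (319, 186), (322, 187), (325, 185), (328, 185), (331, 186), (334, 182), (337, 143), (340, 155), (343, 205), (346, 229), (349, 204), (352, 124), (355, 122), (358, 230), (361, 198), (364, 215), (367, 213), (370, 213), (373, 213)]
```

Request:
{"api": "arm_command", "payload": {"commands": [{"tx": 0.004, "ty": -0.012, "tz": 0.06, "twist": 0}, {"tx": 0.004, "ty": -0.012, "tz": 0.16, "twist": 0}, {"tx": 0.004, "ty": -0.012, "tz": 0.27, "twist": 0}, {"tx": 0.004, "ty": -0.012, "tz": 0.38, "twist": 0}, {"tx": 0.004, "ty": -0.012, "tz": 0.48, "twist": 0}, {"tx": 0.004, "ty": -0.012, "tz": 0.56, "twist": 0}, {"tx": 0.004, "ty": -0.012, "tz": 0.62, "twist": 0}, {"tx": 0.004, "ty": -0.012, "tz": 0.665, "twist": 0}]}}

```text
t: 41.6
eef_pos: [0.4963, -0.196, 0.1177]
ee_rot: [3.141, -0.002, -3.018]
force: [-0.4, -0.2, -2.9]
width: 0.0118
gripper_force: 30.0
```

Request:
{"api": "arm_command", "payload": {"commands": [{"tx": 0, "ty": 0, "tz": 0.01, "twist": 0}, {"tx": 0, "ty": 0, "tz": 0.018, "twist": 0}, {"tx": 0, "ty": 0, "tz": 0.025, "twist": 0}, {"tx": 0, "ty": 0, "tz": 0.03, "twist": 0}, {"tx": 0, "ty": 0, "tz": 0.03, "twist": 0}, {"tx": 0, "ty": 0, "tz": 0.03, "twist": 0}, {"tx": 0, "ty": 0, "tz": 0.03, "twist": 0}, {"tx": 0, "ty": 0, "tz": 0.03, "twist": 0}]}}

```text
t: 42.27
eef_pos: [0.497, -0.1966, 0.1122]
ee_rot: [-3.141, 0.001, -3.019]
force: [-0.2, -0.1, -3.3]
width: 0.0118
gripper_force: 30.0
```

Request:
{"api": "arm_command", "payload": {"commands": [{"tx": 0, "ty": 0, "tz": 0.004, "twist": 0}, {"tx": 0, "ty": 0, "tz": 0.008, "twist": 0}, {"tx": 0, "ty": 0, "tz": 0.012, "twist": 0}, {"tx": 0, "ty": 0, "tz": 0.015, "twist": 0}, {"tx": 0, "ty": 0, "tz": 0.015, "twist": 0}, {"tx": 0, "ty": 0, "tz": 0.015, "twist": 0}, {"tx": 0, "ty": 0, "tz": 0.015, "twist": 0}, {"tx": 0, "ty": 0, "tz": 0.015, "twist": 0}]}}

```text
t: 42.93
eef_pos: [0.4969, -0.1968, 0.1092]
ee_rot: [-3.141, 0.0, -3.018]
force: [-4.7, 0.7, 8.5]
width: 0.0115
gripper_force: 30.0
```

Request:
{"api": "arm_command", "payload": {"commands": [{"tx": 0, "ty": 0, "tz": 0, "twist": 0}, {"tx": 0, "ty": 0, "tz": 0, "twist": 0}, {"tx": 0, "ty": 0, "tz": 0, "twist": 0}, {"tx": 0, "ty": 0, "tz": 0, "twist": 0}, {"tx": 0, "ty": 0, "tz": 0, "twist": 0}, {"tx": 0, "ty": 0, "tz": 0, "twist": 0}, {"tx": 0, "ty": 0, "tz": 0, "twist": 0}, {"tx": 0, "ty": 0, "tz": 0, "twist": 0}], "claw": 0.45}}

```text
t: 43.6
eef_pos: [0.4969, -0.1966, 0.108]
ee_rot: [3.142, -0.0, -3.019]
force: [0.3, 0.5, 0.7]
width: 0.0392
gripper_force: 0.0
```

Request:
{"api": "arm_command", "payload": {"commands": [{"tx": 0, "ty": 0, "tz": -0.08, "twist": 0}, {"tx": 0, "ty": 0, "tz": -0.2, "twist": 0}, {"tx": 0, "ty": 0, "tz": -0.35, "twist": 0}, {"tx": 0, "ty": 0, "tz": -0.5, "twist": 0}, {"tx": 0, "ty": 0, "tz": -0.65, "twist": 0}, {"tx": 0, "ty": 0, "tz": -0.8, "twist": 0}, {"tx": 0, "ty": 0, "tz": -0.92, "twist": 0}, {"tx": 0, "ty": 0, "tz": -0.98, "twist": 0}]}}

```text
t: 44.27
eef_pos: [0.4978, -0.1971, 0.3579]
ee_rot: [-3.14, 0.006, -3.019]
force: [0.4, 0.4, -0.5]
width: 0.0398
gripper_force: 0.0
```

Request:
{"api": "arm_command", "payload": {"commands": [{"tx": 0, "ty": 0.1, "tz": 0, "twist": 0}, {"tx": 0, "ty": 0.22, "tz": 0, "twist": 0}, {"tx": 0, "ty": 0.35, "tz": 0, "twist": 0}, {"tx": 0, "ty": 0.48, "tz": 0, "twist": 0}, {"tx": 0, "ty": 0.6, "tz": 0, "twist": 0}, {"tx": 0, "ty": 0.72, "tz": 0, "twist": 0}, {"tx": 0, "ty": 0.84, "tz": 0, "twist": 0}, {"tx": 0, "ty": 0.92, "tz": 0, "twist": 0}]}}

```text
t: 44.93
eef_pos: [0.4682, 0.0337, 0.3532]
ee_rot: [3.141, 0.001, -3.018]
force: [-0.5, -1.0, 0.5]
width: 0.0393
gripper_force: 0.0
```

```bash
python3 -c "
from h import *
print(get_state()['eef_pos'])
a=save('top','t12.png',(355,120,485,250),3)
b=save('scene','s12.png',(330,180,490,300),2.5)
A=cv2.imread('pics/t12.png');B=cv2.imread('pics/s12.png')
B=cv2.copyMakeBorder(B,0,A.shape[0]-B.shape[0],0,0,cv2.BORDER_CONSTANT)
cv2.imwrite('pics/j12.png',cv2.hconcat([A,B]))
for c in ['red','blue','green','yellow']:
  for st,ce,p in comps(b,c,60):
    if 330<ce[0]<490 and 170<ce[1]<300: print(c,st,ce.round())
r=boxes_of('wood_board','top');print([(np.round(k['rect']),k['score']) for k in r])"
```

```text
[0.46816594 0.03368731 0.35321764]
red [ 395  196   42   70 1098] [417. 228.]
blue [377 191  42  68 996] [398. 222.]
green [ 416  200   41   73 1071] [438. 234.]
yellow [358 185  45  68 970] [380. 215.]
[(array([246., 155., 251., 163.]), 0.5)]
```

View pics/j12.png

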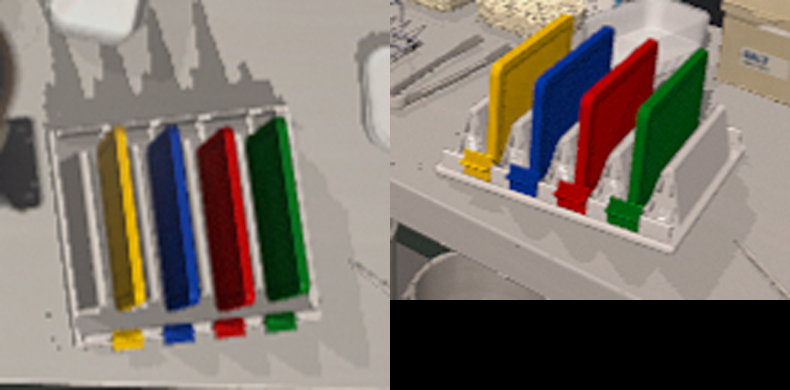

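The top view on the left shows each board standing in the slot behind its own tag: yellow 125, blue 178, red 230, green 283. In the scene view all four stand parallel. As a final check I'll fit all four poses, including the boards' heights, now that nothing hides them.

```bash
cat > run3.py <<'E'
from fit import *
P={'yellow':(.494,-.196),'blue':(.5,-.256),'red':(.492,-.3175),'green':(.518,-.374)}
ims={k:grab_frame(k) for k in('scene','top')}
M={(k,c):hues(ims[k],c).astype(np.float32) for k in ims for c in P}
for c,(x,y) in P.items():
    p=(x,y,.012,.122,0,0);obs=[]
    for k in ims:
        q=proj(k,np.array([[x,y,.08]]))[0].astype(int);s=sil(k,p)
        w=cv2.dilate((s>0).astype(np.uint8),np.ones((13,13)))>0
        for d in P:
            if d!=c: w&=cv2.dilate(M[k,d],np.ones((3,3)))<1
        w[q[1]+(14 if k=='scene' else 30):]=0   # lower part: lip, tags, fins
        obs.append((k,M[k,c],w))
    s0=cost(p,obs);r,f=fit(p,obs);print(c,np.round(r,4),round(s0),round(f))
E
python3 run3.py
```

```text
yellow [ 0.4853 -0.2009  0.0109  0.1317  0.0056 -0.0294] 188 91
blue [ 0.4767 -0.2657  0.0112  0.1173  0.0374 -0.063 ] 360 165Traceback (most recent call last):
  File "run3.py", line 14, in <module>
    s0=cost(p,obs);r,f=fit(p,obs);print(c,np.round(r,4),round(s0),round(f))
                       ~~~^^^^^^^
  File "fit.py", line 21, in fit
    o=minimize(cost,p0,args=(obs,),method='Nelder-Mead',options=dict(initial_simplex=S,maxiter=250,xatol=1e-4,fatol=.2));p0=o.x
    res = _minimize_neldermead(fun, x0, args, callback, bounds=bounds,
                               **options)
    fxc = func(xc)
    fx = function(np.copy(x), *(wrapper_args + args))
  File "fit.py", line 15, in cost
    return sum(np.abs(sil(cam,p)-m)[w].sum() for cam,m,w in obs)
  File "fit.py", line 15, in <genexpr>
    return sum(np.abs(sil(cam,p)-m)[w].sum() for cam,m,w in obs)
                      ~~~^^^^^^^
  File "fit.py", line 11, in sil
    h=cv2.convexHull(proj(cam,P).astype(np.float32)*1.0)
                     ~~~~^^^^^^^
  File "fit.py", line 4, in proj
    c=calibration(cam);K=np.array(c['camera_matrix']);T=np.linalg.inv(np.array(c['extrinsics']))
ValueError: time passes only in moves, steps and waits
```

```bash
python3 - <<'E'
from h import *
cal=calibration('scene');K=np.array(cal['camera_matrix']);T=np.linalg.inv(np.array(cal['extrinsics']))
def pr(p):
    q=K@(T[:3,:3]@p+T[:3,3]);return q[:2]/q[2]
im=grab_frame('scene')
P={'yellow':(.494,-.196),'blue':(.5,-.256),'red':(.492,-.3175),'green':(.52,-.374)}
u=np.array([.9925,.122,0]);n=np.array([-.122,.9925,0])
for c,(x,y) in P.items():
    m=hues(im,c);A=[]
    for s in np.arange(-.08,.081,.02):
        # silhouette upper edge = farther face of top edge (+y side)
        e=pr(np.array([x,y,.147])+u*s+n*.006);col=int(round(e[0]))
        r=np.where(m[int(e[1])-12:int(e[1])+25,col])[0]
        A.append(r.min()+int(e[1])-12-e[1] if len(r) else np.nan)
    print(c,np.round(A,1),'px/10mm z',np.round(np.linalg.norm(pr(np.array([x,y,.147]))-pr(np.array([x,y,.157]))),2))
s=get_state();print(s['t'])
E
```

```text
yellow [0.8 1.2 1.5 1.7 0.9 1.  1.1 1.1 1.1] px/10mm z 3.0
blue [1.6 2.  1.5 1.8 2.1 1.3 1.5 0.7 1.8] px/10mm z 3.07
red [2.1 0.8 1.4 0.9 1.4 1.8 1.1 1.4 1.7] px/10mm z 3.17
green [2.2 2.  1.7 1.3 1.8 1.3 1.7 2.1 2.4] px/10mm z 3.22
45.2333
```

All four top edges match the floor-height model with the same offset, about 1.5 px, and no slope. The boards are level and down, and the arm is clear of everything. I'll hand in.

```bash
python3 -c "
from station import *
print(job_done())"
```

```text
the job is handed in; nothing more can be done
None
```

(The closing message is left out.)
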